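Send the packed cartons out through the dispatch flap and stow the pusher

TASK

Set every small packed carton that is on the bench in the guide lane and, holding the orange pusher, push the cartons through the yellow swing flap until each lies wholly inside the wire cage and the flap has fallen shut behind them; the gripper itself must not reach in through the gate. Only then slide the pusher flat, nose first, fully home into the slot of the green rack and let go of it. Leave the other things on the bench where they are.

Things in the scene. Friction and masses are not known exactly. Their poses are not given: they have to be found in the camera images.
- hatch: Dispatch hatch fixed to the bench: guide lane, green gate with yellow flap, wire cage. Origin on the bench under the middle of the gate; +x = push direction (level, lane to cage), z up. Gate frame 14 mm thick along x, 80 mm high: posts at y +-44 to +-56 mm, lintel underside 68 mm above the bench. Lane and cage are 76 mm wide inside (y +-38).
- lane_start (a point): Start of the straight lane, on the bench, at hatch x -250 mm, y 0. From here to the gate two aluminium guides, 18 mm high and 6 mm thick, stand at either side (inner faces at y +-38); behind it they flare out to y about +-50 at hatch x -296. The lane's floor is the bare bench.
- cage_end (a point): Inner face of the cage's end plate, on the bench, hatch x 400 mm, y 0. The cage runs from the gate to here, fenced by guides and wires, roofed with wires 74 mm above the bench, so cartons get in only through the gate. It holds four cartons in a row.
- flap (a joint): Yellow flap 72 mm wide, 46 mm tall, 4 mm thick, 80 g, hinged 64 mm above the bench at hatch x 0. 0 = shut, lower edge 16 mm off the bench; positive (rad, to 1.5) = swung up into the cage, its only way. Falls shut by itself. It rests on a carton's top until that carton's rear is about 46 mm past the gate. The pusher's blade kept low passes under it; raised, it jams when drawn back.
- carton1: Brown cardboard carton with a white tape stripe, 80 mm long (own x), 60 mm wide (own y), 50 mm high, 0.14 to 0.28 kg, closed and rigid. Origin at the centre of its underside, z up. May be absent.
- carton2: Brown cardboard carton with a blue tape stripe, 80 mm long (own x), 60 mm wide (own y), 50 mm high, 0.14 to 0.28 kg, closed and rigid. Origin at the centre of its underside, z up. May be absent.
- carton3: Brown cardboard carton with a red tape stripe, 80 mm long (own x), 60 mm wide (own y), 50 mm high, 0.14 to 0.28 kg, closed and rigid. Origin at the centre of its underside, z up. May be absent.
- carton4: Brown cardboard carton with a green tape stripe, 80 mm long (own x), 60 mm wide (own y), 50 mm high, 0.14 to 0.28 kg, closed and rigid. Origin at the centre of its underside, z up. May be absent.
- pusher: Flat orange pusher, 0.18 kg: blade 195 mm long (own x -40 to +155 mm), 50 mm wide, 10 mm thick; on it a black upright grip rib 60 mm long (x -30 to +30), 16 mm wide, from 10 to 55 mm above the underside. Origin on the underside below the rib's middle; +x points to the nose. Lies flat on the bench at the start.
- pusher_nose (a point): Middle of the blade's front (nose) edge, 155 mm along +x from the pusher's origin and 5 mm above its underside.
- rack: Green pusher rack fixed to the bench. Origin on the bench under the middle of the slot mouth; +x = direction of insertion (level). A sill 15 mm high, 80 mm wide runs from x -85 mm to the mouth and on as the slot's floor. Two lips 12 mm high on the sill lead to the mouth from about 80 mm apart at x -38. Home, the blade lies on the sill, nose at x 115 mm, grip rib outside.
- slot_end (a point): Middle of the slot's end wall, rack x 115 mm, 23 mm above the bench. The slot is 115 mm deep (rack x 0 to 115), 60 mm wide, 17 mm high (15 to 32 mm above the bench); its roof is 12 mm thick (top 44 mm above the bench).
- tape_roll: Bystander: brown tape roll, 100 mm across, 48 mm high, lying flat. Origin at centre of its underside.
- knife: Bystander: yellow utility knife, 140 mm long, 18 mm high.
- stapler: Bystander: red and black stapler, 150 mm long, about 60 mm high.
- spray: Bystander: white bottle with a green cap, 64 mm across, 170 mm tall.
- tape_white: Bystander: white tape roll, 92 mm across, 48 mm high, lying flat.
- tape_gun: Bystander: blue and black tape gun, about 150 mm long, 88 mm high.
Things that resemble listed ones, but are neither listed nor needed, are in the scene too. Of the things shaped like the pusher, the orange one is meant.

How it is judged:
By the outcome, as a careful person would: the job done as asked, in the order asked, and still so for the second after the job is handed in, with the robot touching nothing.
Of carton1, carton2, carton3, carton4 only 3 to 4 are there at a start; the rules pass over those that are not, and their reading is None.
At some moment in a run one of carton1, carton2, carton3, carton4 may be knocked a few centimetres aside while the robot is not near it.
Once in a run the grip may slacken for a moment while it holds something.
It also fails if it takes over 210 s, if anything falls off the work surface, if the arm or the gripper's body presses on something with over 40 N, if the wrist force passes 120 N, or if a joint passes its speed limit or range.

ROBOT

A 6-joint arm with a two-finger parallel gripper is mounted at the origin on the work surface. World frame = base frame: x ahead of the robot, y to its left, z up, the work surface at z = 0. Lengths are in mm, angles in rad, forces in N, time in s.
With the tool pointing down it reaches from about 275 to 750 mm from the base axis. Payload 10.2 kg.
Tool frame: the origin (TCP) lies at the very end of the fingers, on their centre line; the grasp point (between the pads) lies manip.grasp_offset behind it (manip.grasp_offset is the distance from the TCP to the grasp point, in mm); z points along the fingers, y is the line along which they close (so a half turn about z gives the same grasp; the last joint's range is limited). The gripper opens to 88 mm and grips with 3 to 60 N. Pads are 18 mm wide; open, the fingers measure 123 mm over their backs; the gripper's body (75 mm by 187 mm) begins 45 mm behind the grasp point.
Start: joints at [1.006, 0.313, 1.498, -0, 1.331, -0.223], TCP at [175.984, 494.632, 238.72] pointing down, gripper open.
Joint ranges: [-2.94, 2.94], [-0.97, 2.17], [0.19, 2.56], [-1.23, 4.37], [0.02, 3.11], [-2.88, 2.88]. Speed limits (rad/s): [2.39, 2.39, 3.01, 3.14, 3.14, 3.14].

INTERFACE

Orientations are given as a rotation vector (axis times angle).
In Python, from station import manip, imaging, order gives the robot as it stands.
- The arm moves only by the tool play_rows, never from a script. Its arguments are lists of equal length, an entry for each row: "dp": the shift along the tool's x, y, z in cm, a list of three; "twist": the turn, a rotation vector about the tool's x, y, z in degrees, a list of three. A call has 1 to 8 rows; each row shifts and turns the commanded pose from where the row before left it, along the tool's axes as they then stand; what a row does not reach is not made up. A row lasts 1/10 s, in which the tool goes at most 50 mm and 8.59 degrees, less where a joint would pass 70% of its speed; a pose out of reach is approached as far as the arm can. A call is refused whole if a number of a shift passes 5 or a number of a turn 8.59, either way. A call with a gripper value outside its range is refused whole. "gripper" is the closure, from 0 (fully open) to 1 (shut), set as the call begins (left out, the last holds). The fingers move at their own pace and stop on an object; "squeeze" is the grip in N (left out, the last holds). Time passes only in rows, so rows that do not move let the fingers close. It gives the time, the measured TCP pose, the force, the opening and the grip force at its end, in the units of the state.
- manip.read_state(): the state, without advancing time (a new reading comes with each control period).
- imaging.capture(name): name is "scene" or "top" or "wrist"; returns a dict with "img" (384x512x3 uint8, blue, green, red), "mtx" (3x3 intrinsics, pixels), "xyz" and "orientation" of the camera in the world; the wrist camera has in their place "tool_from_camera" (4x4, takes a point from camera to tool coordinates, whose origin is the TCP and whose axes are the flange's). Camera axes: x right, y up, looking along -z (the intrinsics and any distortion apply to the point x, -y, -z); pixel columns grow to the right and rows downward; lengths in mm; the calibration is good to about 2 mm. A picture is of the moment at which its call begins: read the wrist's pose just before it. There is no depth.
- order.job_done(): hands the job in; it is judged then, once.
Trained networks look in the newest picture that a camera, given by its name, has taken for a name from the list of things; names that differ only in an ending like _2 or _b are one class to them, and where a whole thing is asked for, a point or a joint stands for the part that bears it (a point fixed in the world has none). Each returns a list of dicts, best first, with "p" (0 to 1); they miss things now and then, are a little off and sometimes report something else, mostly with a low value. They report only what shows in the picture. A call takes as long as a camera call. They do not tell look-alikes from the thing itself.
- imaging.look_for(query, camera): "bbox" ([left, top, width, height] in pixels, round what is visible of it).
- imaging.mark_of(query, camera): "pixel" ([column, row] in pixels: a listed point, or the origin of a listed thing).
The state is a dict: "time_s": time; "q": joint angles; "qvel": joint speeds; "joint_efforts": joint torques, N m; "eef_pos": TCP position; "eef_rot": TCP orientation; "ft_force": force on the tool from outside, world axes, zero at the start; "moment": the same for the moment, N m; "gripper_width": opening from 0.0 (shut) to 1.0 (fully open); "finger_force": force on a finger pad.
Only numpy, scipy, OpenCV 4.12 (cv2) and the standard library are available. Lean on these libraries where they do the work, as an engineer would, in place of code of your own. Each camera call takes 0.05 s, during which the arm holds its last target. There are 200 camera calls.

## Working session

There is one attempt and no reset: what is moved stays moved. The work goes in short steps, Python scripts to look and compute and a tool call to move; the robot and the scene stay as the last step left them, time stands still between calls to the robot, and variables do not carry over. Pictures are saved under pics/ and viewed, at most 17 in all, crops included, and the job is handed in when it is done.

Besides the shell and the picture viewer there is one more tool, called after "Call:" by a JSON object that holds its "op" and its "data". play_rows: Moves the arm, as the interface text tells. Its arguments: {"type":"object","properties":{"dp":{"type":"array","items":{"type":"array","items":{"type":"number"}}},"twist":{"type":"array","items":{"type":"array","items":{"type":"number"}}},"gripper":{"type":"number"},"squeeze":{"type":"number"}},"required":["dp","twist"]}

```bash
ls; mkdir -p pics; python3 - <<'E'
from station import manip, imaging, order
import cv2, numpy as np
print(manip.read_state(), manip.grasp_offset)
ims=[]
for n in ["scene","top","wrist"]:
    c=imaging.capture(n); cv2.imwrite(f"pics/{n}0.png",c["img"])
    print(n,{k:np.round(v,3).tolist() for k,v in c.items() if k!="img"})
a=cv2.imread("pics/scene0.png");b=cv2.imread("pics/top0.png")
cv2.imwrite("pics/top0b.png",cv2.resize(b,(800,600),interpolation=cv2.INTER_CUBIC))
cv2.imwrite("pics/scene0b.png",cv2.resize(a,(800,600),interpolation=cv2.INTER_CUBIC))
E
```

```text
pics
{'time_s': 0.0, 'q': array([ 1.00558519e+00,  3.13432778e-01,  1.49842805e+00, -4.24451229e-06,
        1.33097700e+00, -2.23424481e-01]), 'qvel': array([ 4.94743744e-04,  3.89720710e-04, -4.64627193e-05,  8.67112155e-04,
        1.07185670e-03,  8.44500087e-04]), 'joint_efforts': array([-1.56634251e-03, -4.02217233e+01, -2.52273685e+01,  6.94032689e-02,
        3.52406257e-02, -8.50382071e-05]), 'eef_pos': array([175.85773809, 494.41642527, 238.17327438]), 'eef_rot': array([-5.34185475e-01, -3.09536193e+00,  1.80804264e-03]), 'ft_force': array([-0.10897991,  0.26893664,  0.37394125]), 'moment': array([-0.00340571, -0.02310379,  0.02495938]), 'finger_force': 0.0, 'gripper_width': 0.998582948837789} 18.700000000000003
scene {'mtx': [[376.096, 0.0, 249.589], [0.0, 376.096, 196.625], [0.0, 0.0, 1.0]], 'xyz': [1559.487, 89.259, 1066.551], 'orientation': [0.618, 0.721, 1.552]}
top {'mtx': [[359.817, 0.0, 257.788], [0.0, 359.817, 195.871], [0.0, 0.0, 1.0]], 'xyz': [287.479, -23.938, 1505.272], 'orientation': [0.087, -0.083, -1.589]}
wrist {'mtx': [[318.76, 0.0, 253.19], [0.0, 318.76, 190.479], [0.0, 0.0, 1.0]], 'tool_from_camera': [[-0.0, 0.949, 0.317, 82.039], [1.0, 0.0, 0.0, -0.941], [0.0, 0.317, -0.949, -146.439], [0.0, 0.0, 0.0, 1.0]]}
```

View pics/top0b.png

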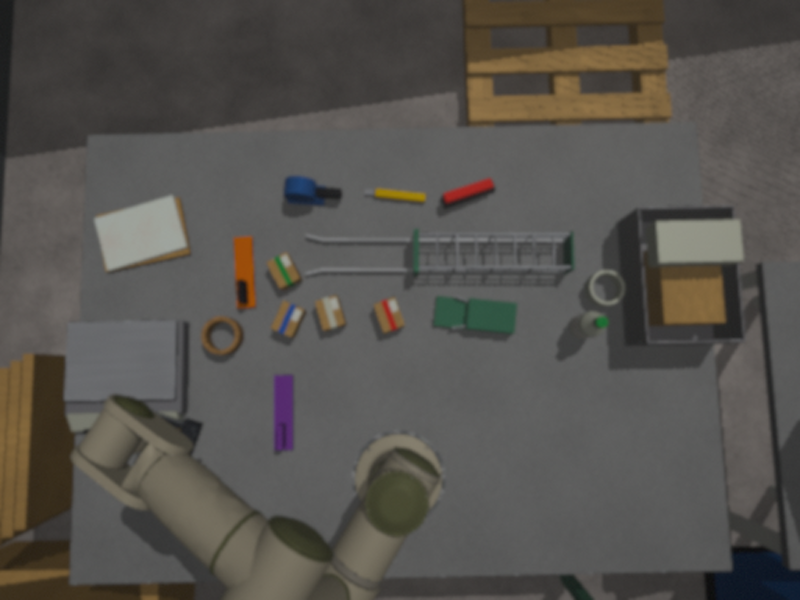

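View pics/scene0b.png

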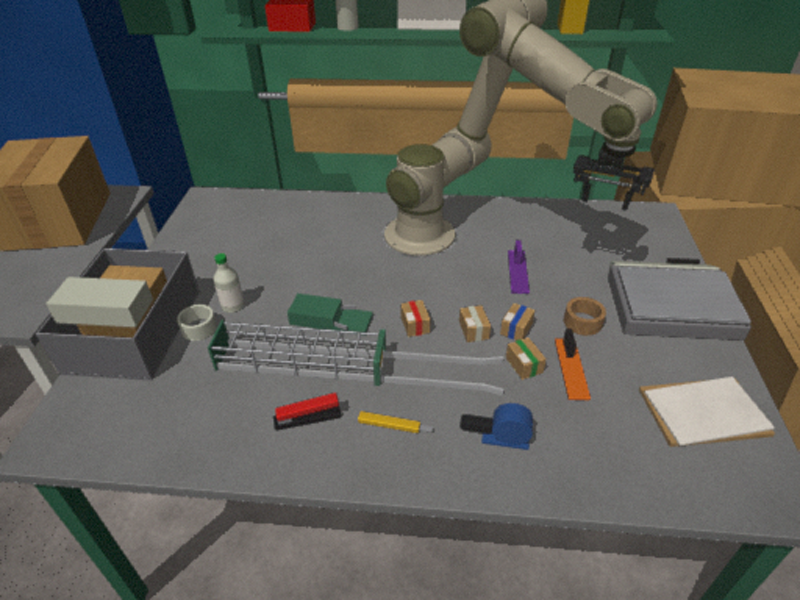

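Top view (800×600 scale): orange pusher at (245,272), with a purple look‑alike at (284,412). Four cartons are there: green (284,270), blue (289,320), white (330,314) and red (389,316). The gate is at (416,252), the cage runs to (572,252), and the rack is at (475,315), so pushing goes right, along world −y.

```bash
cat > h.py <<'E'
from station import manip, imaging, order
import cv2, numpy as np
from scipy.spatial.transform import Rotation as R
def cap(n):
    s=manip.read_state() if n=="wrist" else None
    c=imaging.capture(n)
    if n=="wrist":
        T=np.eye(4);T[:3,:3]=R.from_rotvec(s["eef_rot"]).as_matrix();T[:3,3]=s["eef_pos"]
        T=T@np.array(c["tool_from_camera"])
    else:
        T=np.eye(4);T[:3,:3]=R.from_rotvec(c["orientation"]).as_matrix();T[:3,3]=c["xyz"]
    c["T"]=T;return c
def ray(c,px):
    K=np.array(c["mtx"]);d=np.linalg.solve(K,[px[0],px[1],1.0]);d=np.array([d[0],-d[1],-d[2]])
    d=c["T"][:3,:3]@d;return c["T"][:3,3],d/np.linalg.norm(d)
def onz(c,px,z=0):
    o,d=ray(c,px);return o+d*(z-o[2])/d[2]
def tri(obs):
    A=np.zeros((3,3));b=np.zeros(3)
    for c,p in obs:
        o,d=ray(c,p);M=np.eye(3)-np.outer(d,d);A+=M;b+=M@o
    return np.linalg.solve(A,b)
def proj(c,P):
    p=c["T"][:3,:3].T@(np.asarray(P,float)-c["T"][:3,3]);K=np.array(c["mtx"])
    q=K@np.array([p[0],-p[1],-p[2]]);return q[:2]/q[2]
def pose():
    s=manip.read_state();M=R.from_rotvec(s["eef_rot"]).as_matrix()
    return s,M
def plan(x,y,z,yaw=None):
    """shift in tool axes (cm), twist (deg) from measured pose to tool-down with tool-x heading yaw (deg)"""
    s,M=pose();cur=np.degrees(np.arctan2(M[1,0],M[0,0]))
    d=M.T@(np.array([x,y,z])-s["eef_pos"])/10
    if yaw is not None:
        c,si=np.cos(np.radians(yaw)),np.sin(np.radians(yaw))
        G=np.array([[c,si,0],[si,-c,0],[0,0,-1.0]])
        tw=np.degrees(R.from_matrix(M.T@G).as_rotvec())
    else: tw=np.zeros(3)
    print("t",round(s["time_s"],2),"pos",s["eef_pos"].round(1),"yaw",round(cur,1),"w",round(s["gripper_width"]*88,1),"ff",round(s["finger_force"],1),"F",s["ft_force"].round(1))
    print(" dp(cm, tool)",d.round(2),"twist",tw.round(1))
def seg(x):return x
E
python3 - <<'E'
from h import *
t=cap("top");s=cap("scene")
for q in ["hatch","lane_start","cage_end","carton1","carton2","carton3","carton4","pusher","pusher_nose","rack","slot_end","flap"]:
    a=imaging.mark_of(q,"top");b=imaging.mark_of(q,"scene")
    print(q,[(np.round(m["pixel"]).tolist(),round(m["p"],2)) for m in a[:3]],[(np.round(m["pixel"]).tolist(),round(m["p"],2)) for m in b[:3]])
    if a and b:
        print("    tri",tri([(t,a[0]["pixel"]),(s,b[0]["pixel"])]).round(),"top z0",onz(t,a[0]["pixel"]).round(),"scene z0",onz(s,b[0]["pixel"]).round())
E
```

```text
hatch [([267.0, 165.0], 0.97)] []
lane_start [([207.0, 166.0], 0.66)] [([308.0, 242.0], 0.56)]
    tri [586. 191. -12.] top z0 [584. 193.   0.] scene z0 [598. 186.   0.]
cage_end [([356.0, 165.0], 0.6)] [([143.0, 228.0], 0.96)]
    tri [ 575. -451.   -3.] top z0 [ 572. -442.    0.] scene z0 [ 577. -458.    0.]
carton1 [([213.0, 199.0], 0.9), ([181.0, 173.0], 0.78), ([188.0, 203.0], 0.53)] [([335.0, 233.0], 0.78), ([332.0, 210.0], 0.71), ([264.0, 210.0], 0.65)]
    tri [455. 243. -94.] top z0 [441. 166.   0.] scene z0 [541. 292.   0.]
carton2 [([213.0, 199.0], 0.9), ([181.0, 173.0], 0.78), ([188.0, 203.0], 0.53)] [([335.0, 233.0], 0.78), ([332.0, 210.0], 0.71), ([264.0, 210.0], 0.65)]
    tri [455. 243. -94.] top z0 [441. 166.   0.] scene z0 [541. 292.   0.]
carton3 [([213.0, 199.0], 0.9), ([181.0, 173.0], 0.78), ([188.0, 203.0], 0.53)] [([335.0, 233.0], 0.78), ([332.0, 210.0], 0.71), ([264.0, 210.0], 0.65)]
    tri [455. 243. -94.] top z0 [441. 166.   0.] scene z0 [541. 292.   0.]
carton4 [([213.0, 199.0], 0.9), ([181.0, 173.0], 0.78), ([188.0, 203.0], 0.53)] [([335.0, 233.0], 0.78),
[... 367 characters left out ...]
 ([183.0, 238.0], 0.57), ([355.0, 162.0], 0.22)] [([369.0, 253.0], 0.66), ([335.0, 238.0], 0.61)]
    tri [641. 407.  10.] top z0 [643. 413.   0.] scene z0 [633. 406.   0.]
rack [([294.0, 201.0], 0.77), ([142.0, 213.0], 0.31)] [([217.0, 205.0], 0.84)]
    tri [ 425. -182.    3.] top z0 [ 424. -175.    0.] scene z0 [ 422. -191.    0.]
slot_end [([327.0, 204.0], 0.6)] [([190.0, 199.0], 0.69)]
    tri [ 408. -305.   17.] top z0 [ 410. -311.    0.] scene z0 [ 390. -310.    0.]Traceback (most recent call last):
  File "<stdin>", line 4, in <module>
ValueError: it knows: cage_end, carton, hatch, knife, lane_start, pusher, pusher_nose, rack, slot_end, spray, stapler, tape_gun, tape_roll, tape_white
```

Call:
{"op": "play_rows", "data": {"dp": [[-4.5,-1.6,-1.1],[-4.5,-1.6,-1.1],[-4.5,-1.6,-1.1],[-4.5,-1.6,-1.1],[-4.5,-1.6,-1.1],[-4.5,-1.6,-1.1],[-4.5,-1.6,-1.1],[-4.5,-1.6,-1.1]], "twist": [[0,0,0],[0,0,0],[0,0,0],[0,0,0],[0,0,0],[0,0,0],[0,0,0],[0,0,0]], "gripper": 0}}

```text
time_s: 2.15
eef_pos: [473.5, 251.8, 327.4]
eef_rot: [0.534, 3.095, 0.0]
ft_force: [0.5, -0.3, -0.5]
gripper_width: 0.997
finger_force: 0.0
```

Call:
{"op": "play_rows", "data": {"dp": [[0,0,0],[0,0,0],[0,0,0],[0,0,0],[0,0,0],[0,0,0],[0,0,0],[0,0,0]], "twist": [[0,0,8.5],[0,0,8.5],[0,0,8.5],[0,0,8.5],[0,0,8.5],[0,0,8.5],[0,0,8.5],[0,0,8.5]]}}

```text
time_s: 2.95
eef_pos: [472.2, 253.4, 326.7]
eef_rot: [-2.181, -2.261, 0.0]
ft_force: [-0.3, 0.5, -0.2]
gripper_width: 1.0
finger_force: 0.0
```

```bash
python3 - <<'E'
from h import *
plan(480,250,330,90)
c=cap("wrist");cv2.imwrite("pics/w1.png",c["img"])
import pickle;pickle.dump(c,open("w1.pkl","wb"))
cv2.imwrite("pics/w1b.png",cv2.resize(c["img"],(800,600),interpolation=cv2.INTER_CUBIC))
for q in ["hatch","lane_start","carton","pusher","pusher_nose","rack"]:
    for m in imaging.mark_of(q,"wrist"): print(q,np.round(m["pixel"],1).tolist(),round(m["p"],2),onz(c,m["pixel"]).round()[:2])
E
```

```text
t 2.95 pos [472.2 253.4 326.7] yaw 92.1 w 88.0 ff 0.0 F [-0.3  0.5 -0.2]
 dp(cm, tool) [-0.37  0.76 -0.33] twist [-0.   0.   2.1]
carton [215.9, 123.6] 0.94 [417. 278.]
carton [218.6, 277.4] 0.83 [421.  17.]
carton [224.6, 195.7] 0.68 [430. 167.]
carton [304.1, 119.2] 0.58 [545. 289.]
pusher [6.1, 99.1] 0.94 [117. 302.]
pusher [270.6, 30.4] 0.83 [490. 404.]
pusher_nose [391.8, 28.4] 0.88 [652. 412.]
pusher_nose [114.3, 108.4] 0.74 [270. 294.]
rack [220.9, 370.3] 0.58 [ 426. -191.]
```

View pics/w1b.png

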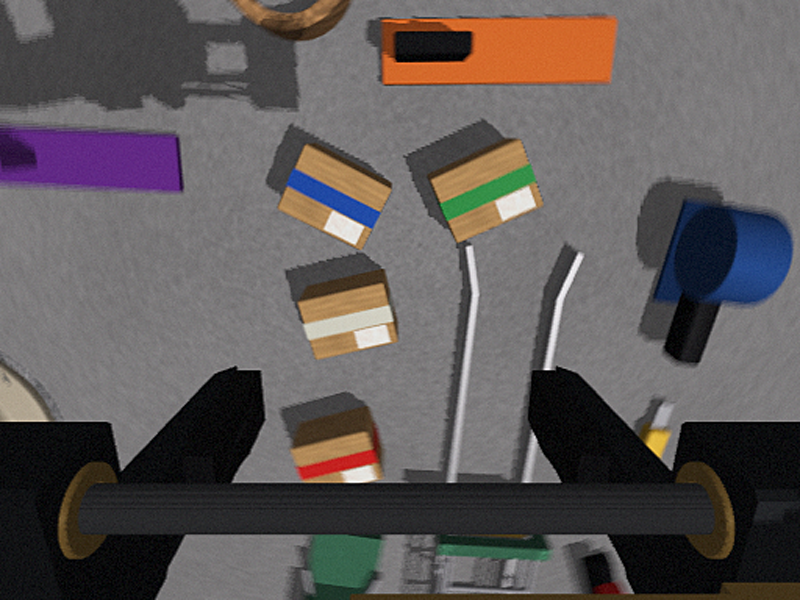

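The wrist view (800×600) shows the orange pusher at (500,50), nose right, rib at (433,46). The purple look‑alike is at (90,160). Cartons are at blue (335,196), green (487,190), white (350,315) and red (340,460), and the lane mouth lies between (477,292) and (560,297).

Call:
{"op": "play_rows", "data": {"dp": [[-4.1,0.5,0],[-4.1,0.5,0],[-4.1,0.5,0],[-4.1,0.5,0],[0,0,0]], "twist": [[0,0,2.1],[0,0,0],[0,0,0],[0,0,0],[0,0,0]]}}

```text
time_s: 3.8
eef_pos: [495.1, 86.0, 326.6]
eef_rot: [2.218, 2.224, -0.001]
ft_force: [-0.5, 0.8, -1.3]
gripper_width: 1.003
finger_force: 0.0
```

```bash
python3 - <<'E'
from h import *
plan(500,-120,330,90)
c=cap("wrist");cv2.imwrite("pics/w2.png",c["img"])
import pickle;pickle.dump(c,open("w2.pkl","wb"))
E
```

```text
t 3.8 pos [495.1  86.  326.6] yaw 90.1 w 88.3 ff 0.0 F [-0.5  0.8 -1.3]
 dp(cm, tool) [-20.6    0.44  -0.32] twist [-0.   0.   0.1]
```

Call:
{"op": "play_rows", "data": {"dp": [[-4.2,0,0],[-4.2,0,0],[-4.2,0,0],[-4.2,0,0],[-4.2,0,0],[0,0,0]], "twist": [[0,0,0],[0,0,0],[0,0,0],[0,0,0],[0,0,0],[0,0,0]]}}

```text
time_s: 4.45
eef_pos: [495.9, -123.1, 326.2]
eef_rot: [-2.218, -2.225, 0.001]
ft_force: [-0.8, 0.5, -0.5]
gripper_width: 1.0
finger_force: 0.0
```

```bash
python3 - <<'E'
from h import *
plan(500,-120,330,90)
c=cap("wrist");cv2.imwrite("pics/w3.png",c["img"])
import pickle;pickle.dump(c,open("w3.pkl","wb"))
a=cv2.imread("pics/w2.png");
im=np.vstack([a[:300],c["img"][:300]])
cv2.imwrite("pics/w23.png",cv2.resize(im,(512,600)))
for q in ["hatch","lane_start","rack","slot_end","cage_end"]:
    for m in imaging.mark_of(q,"wrist"): print(q,np.round(m["pixel"],1).tolist(),round(m["p"],2),onz(c,m["pixel"]).round()[:2])
E
```

```text
t 4.45 pos [ 495.9 -123.1  326.2] yaw 90.2 w 88.0 ff 0.0 F [-0.8  0.5 -0.5]
 dp(cm, tool) [ 0.3   0.41 -0.38] twist [-0.   0.   0.2]
hatch [319.2, 99.6] 0.86 [590. -62.]
rack [206.9, 186.4] 0.79 [ 424. -193.]
slot_end [201.2, 256.0] 0.73 [ 409. -316.]
```

View pics/w23.png

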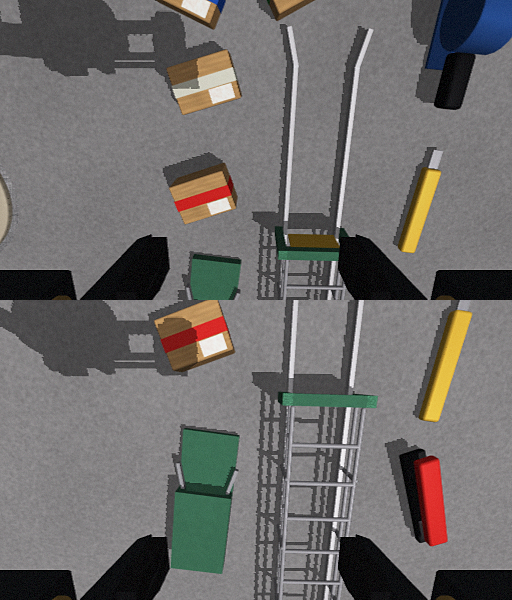

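Lower half is w3 (subtract 300 from rows): gate lintel from (283,393) to (377,402), rack sill top edge from (184,428) to (240,435), roof from (178,486) to (224,573). Upper half is w2: white and red cartons, and the two guides with bends at (297,65) and (357,67).

```bash
python3 - <<'E'
from h import *
import pickle
W={i:pickle.load(open(f"w{i}.pkl","rb")) for i in (1,2,3)}
def runs(c,row,lo,hi,th=140):
    g=cv2.cvtColor(c["img"],cv2.COLOR_BGR2GRAY)[row].astype(int);m=(g>th).astype(int);m[:lo]=0;m[hi:]=0
    d=np.diff(np.r_[0,m,0]);return [(a,b) for a,b in zip(np.where(d==1)[0],np.where(d==-1)[0]) if b-a>=3]
L=[];Rr=[]
for i,rows,lo,hi in ((1,range(200,290,10),270,375),(2,range(80,215,10),275,370),(3,range(5,75,10),275,365)):
    for r in rows:
        rr=runs(W[i],r,lo,hi)
        if len(rr)==2:
            L.append(onz(W[i],(rr[0][1]-.5,r),18)[:2]);Rr.append(onz(W[i],(rr[1][1]-.5,r),18)[:2])
L=np.array(L);Rr=np.array(Rr);print(len(L))
for n,A in(("L",L),("R",Rr)):
    k=np.polyfit(A[:,1],A[:,0],1);print(n,k.round(4),"res",np.std(A[:,0]-np.polyval(k,A[:,1])).round(2),"at y=190,-60:",np.polyval(k,[190,-60]).round(1))
# stripes
def stripe(c,name):
    h=cv2.cvtColor(c["img"],cv2.COLOR_BGR2HSV)
    m={"blue":cv2.inRange(h,(105,120,60),(125,255,255)),"green":cv2.inRange(h,(50,100,60),(75,255,255)),"red":cv2.inRange(h,(0,200,90),(6,255,255))|cv2.inRange(h,(174,200,90),(180,255,255))}[name]
    for cn in cv2.findContours(m,cv2.RETR_EXTERNAL,cv2.CHAIN_APPROX_NONE)[0]:
        if 150<cv2.contourArea(cn)<1500:
            P=np.array([onz(c,p[0],50)[:2] for p in cn],np.float32)
            (cx,cy),(w,hh),a=cv2.minAreaRect(P);
            if w<hh:a+=90
            px=cn[:,0].mean(0)
            yield np.round([cx,cy,max(w,hh),min(w,hh),(a+180)%180],1),px.round()
for i in(1,2,3):
    for n in("blue","green","red"):
        for s in stripe(W[i],n):print(i,n,s)
for m,z in (((283,93),80),((377,97),80),((377,107),80),((283,102),80)):print("lintel",onz(W[3],m,z).round(1))
c=W[3]["img"][115:285,150:260];cv2.imwrite("pics/rack.png",cv2.resize(c,None,fx=3.5,fy=3.5,interpolation=cv2.INTER_CUBIC))
E
```

```text
24
L [2.270000e-02 5.500734e+02] res 0.56 at y=190,-60: [554.4 548.7]
R [2.540000e-02 6.318202e+02] res 0.97 at y=190,-60: [636.7 630.3]
1 blue (array([719.5, 243.3,  88.8,  20.6,  86.9]), array([433., 161.]))
1 blue (array([418.6, 279.6,  80.6,  15.3, 154.6]), array([213., 127.]))
1 green (array([589.8, -91.4, 116.1,  15.3, 178.5]), array([315., 353.]))
1 green (array([ 428.5, -109.8,   72. ,   68.1,   82.1]), array([220., 358.]))
1 green (array([547.2, 289.2,  80.8,  15.7,  26. ]), array([312., 123.]))
1 red (array([423. ,  14.7,  80.7,  14.6,  18.4]), array([217., 297.]))
2 green (array([ 413.4, -272. ,   77.2,   74. ,  172.6]), array([206., 358.]))
2 green (array([577.9, -76.5,  91.1,  14.9, 178.6]), array([308., 255.]))
2 red (array([423.9,  14.5,  80.5,  15.6,  18.5]), array([203., 198.]))
3 green (array([592.5, -60.8, 120.7,  14.9, 178.7]), array([330., 100.]))
3 red (array([423.8,  14.5,  80.1,  15.9,  18.5]), array([194.,  34.]))
lintel [530.6 -51.6  80. ]
lintel [641.9 -55.8  80. ]
lintel [643.4 -67.2  80. ]
lintel [531.  -61.8  80. ]
```

View pics/rack.png

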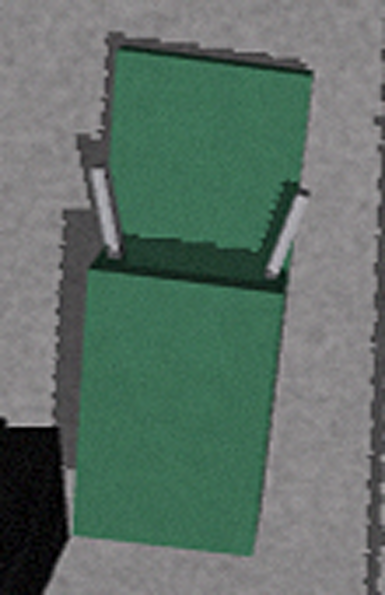

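Call:
{"op": "play_rows", "data": {"dp": [[2.3,-1.2,3.4],[2.3,-1.2,3.4],[2.3,-1.2,3.4],[2.3,-1.2,3.4],[2.3,-1.2,3.4],[2.3,-1.2,3.4],[0,0,0],[0,0,0]], "twist": [[0,0,0],[0,0,0],[0,0,0],[0,0,0],[0,0,0],[0,0,0],[0,0,8.5],[0,0,8.5]]}}

```text
time_s: 5.55
eef_pos: [422.3, 18.9, 122.2]
eef_rot: [-2.522, -1.871, 0.001]
ft_force: [0.0, -1.3, 0.7]
gripper_width: 1.004
finger_force: 0.0
```

Call:
{"op": "play_rows", "data": {"dp": [[0,0,0],[0,0,0],[0,0,0],[0,0,0],[0,0,0],[0,0,0],[0,0,0]], "twist": [[0,0,8.5],[0,0,8.5],[0,0,8.5],[0,0,8.5],[0,0,8.5],[0,0,8.5],[0,0,4]]}}

```text
time_s: 6.25
eef_pos: [423.0, 18.2, 122.9]
eef_rot: [3.102, 0.495, 0.001]
ft_force: [-1.0, -0.3, 0.1]
gripper_width: 0.997
finger_force: 0.0
```

```bash
cat >> h.py <<'E'
import pickle
def hw(s,t=0): return np.array([586.6-0.0241*s+t,-59.5-0.9997*s+0.0241*t])
def stripe(c,name,z=50):
    h=cv2.cvtColor(c["img"],cv2.COLOR_BGR2HSV)
    m={"blue":cv2.inRange(h,(105,120,60),(125,255,255)),"green":cv2.inRange(h,(50,100,60),(75,255,255)),"red":cv2.inRange(h,(0,200,90),(6,255,255))|cv2.inRange(h,(174,200,90),(180,255,255)),"white":cv2.inRange(h,(10,0,125),(45,70,255)),"orange":cv2.inRange(h,(5,180,100),(14,255,255))}[name]
    for cn in cv2.findContours(m,cv2.RETR_EXTERNAL,cv2.CHAIN_APPROX_NONE)[0]:
        if cv2.contourArea(cn)>120:
            P=np.array([onz(c,p[0],z)[:2] for p in cn],np.float32)
            (cx,cy),(w,hh),a=cv2.minAreaRect(P)
            if w<hh:a+=90
            r=np.round([cx,cy,max(w,hh),min(w,hh),(a+180)%180],1)
            if name=="orange" or (60<r[2]<100 and r[3]<35): yield r
E
python3 - <<'E'
from h import *
plan(423.8,14.5,23,18.5)
W={i:pickle.load(open(f"w{i}.pkl","rb")) for i in (1,2,3)}
q=lambda i,u,v,z:onz(W[i],(u,v),z)[:2].round(1)
f=lambda u,v,z:q(3,150+u/3.5,115+v/3.5,z)
print("rack sill",f(118,47,15),f(312,73,15),"roof",f(92,268,44),f(286,293,44),f(75,535,44),f(252,555,44))
print("white",[q(2,*p,50) for p in((167,66),(229,50),(242,97),(180,115))],[q(1,a/1.5625,b/1.5625,50) for a,b in((298,302),(385,283),(398,340),(315,360))])
for i in(1,2):print("white stripe",list(stripe(W[i],"white")))
print("pusher",[q(1,a/1.5625,b/1.5625,10) for a,b in((383,19),(617,17),(612,82),(383,84))],list(stripe(W[1],"orange",10)))
E
```

```text
t 6.25 pos [423.   18.2 122.9] yaw 18.1 w 87.7 ff 0.0 F [-1.  -0.3  0.1]
 dp(cm, tool) [-0.05  0.37  9.99] twist [ 0.  -0.  -0.4]
rack sill [ 396.8 -101.8] [ 475.5 -112.1] roof [ 386.7 -186.8] [ 465.2 -197.4] [ 370.1 -311.2] [ 447.8 -321.1]
white [array([388.2, 188.2]), array([465.4, 206.6]), array([480.7, 151.6]), array([400.1, 129. ])] [array([386.9, 186.3]), array([464.5, 206.9]), array([478.1, 152.5]), array([401.3, 129.4])]
white stripe []
white stripe [array([138.1,  -8.6,  92.4,  11.2,  76. ])]
pusher [array([455.7, 422.3]), array([648.6, 430.7]), array([653. , 381.4]), array([457.1, 372.8])] [array([551.9, 402.1, 193.3,  49.7,   2.7])]
```

Call:
{"op": "play_rows", "data": {"dp": [[0,0.37,3.0],[0,0,3.5],[0,0,3.5],[0,0,0]], "twist": [[0,0,-0.4],[0,0,0],[0,0,0],[0,0,0]]}}

```text
time_s: 6.65
eef_pos: [422.0, 15.0, 20.1]
eef_rot: [-3.097, -0.512, 0.01]
ft_force: [1.1, -1.1, 0.6]
gripper_width: 1.001
finger_force: 0.0
```

Call:
{"op": "play_rows", "data": {"dp": [[0,0,0],[0,0,0],[0,0,0],[0,0,0],[0,0,0],[0,0,0],[0,0,0]], "twist": [[0,0,0],[0,0,0],[0,0,0],[0,0,0],[0,0,0],[0,0,0],[0,0,0]], "gripper": 1, "squeeze": 30}}

```text
time_s: 7.35
eef_pos: [424.8, 13.8, 23.8]
eef_rot: [3.099, 0.511, 0.003]
ft_force: [-2.8, 1.9, 9.3]
gripper_width: 0.678
finger_force: 30.0
```

```bash
python3 - <<'E'
from h import *
plan(*hw(-49),100,88.6)
E
```

```text
t 7.35 pos [424.8  13.8  23.8] yaw 18.7 w 59.6 ff 30.0 F [-2.8  1.9  9.3]
 dp(cm, tool) [14.67  7.54 -7.59] twist [  0.1  -0.1 -69.9]
```

Call:
{"op": "play_rows", "data": {"dp": [[0,0,-2.5],[0,0,-2.5],[0,0,-2.6],[3.6,1.9,0],[3.7,1.9,0],[3.7,1.9,0],[3.7,1.9,0],[0,0,0]], "twist": [[0,0,0],[0,0,0],[0,0,0],[0,0,0],[0,0,0],[0,0,0],[0,0,0],[0,0,0]]}}

```text
time_s: 8.15
eef_pos: [591.2, -10.7, 98.5]
eef_rot: [-3.099, -0.509, -0.005]
ft_force: [1.8, 4.2, -1.9]
gripper_width: 0.673
finger_force: 30.0
```

Call:
{"op": "play_rows", "data": {"dp": [[0,0,0],[0,0,0],[0,0,0],[0,0,0],[0,0,0],[0,0,0],[0,0,0],[0,0,0]], "twist": [[0,0,-8.5],[0,0,-8.5],[0,0,-8.5],[0,0,-8.5],[0,0,-8.5],[0,0,-8.5],[0,0,-8.5],[0,0,-8.5]]}}

```text
time_s: 8.95
eef_pos: [586.6, -8.6, 99.0]
eef_rot: [-2.273, -2.162, -0.0]
ft_force: [-4.0, 4.2, 0.4]
gripper_width: 0.724
finger_force: 27.5
```

```bash
python3 - <<'E'
from h import *
plan(*hw(-49),24,88.6)
E
```

```text
t 8.95 pos [586.6  -8.6  99. ] yaw 87.1 w 63.8 ff 27.5 F [-4.   4.2  0.4]
 dp(cm, tool) [-0.21  0.15  7.5 ] twist [-0.2 -0.2 -1.5]
```

Call:
{"op": "play_rows", "data": {"dp": [[-0.2,0.15,0],[0,0,0],[0,0,0],[0,0,0]], "twist": [[0,0,-1.5],[0,0,0],[0,0,0],[0,0,0]]}}

```text
time_s: 9.35
eef_pos: [589.1, -11.6, 99.5]
eef_rot: [-2.254, -2.186, -0.003]
ft_force: [-0.1, 8.2, 3.2]
gripper_width: 0.72
finger_force: 27.6
```

```bash
python3 - <<'E'
from h import *
plan(*hw(-49),24,88.6)
c=cap("scene");s=np.array(c["img"])[150:280,180:380];cv2.imwrite("pics/s1.png",cv2.resize(s,None,fx=3.5,fy=3.5,interpolation=cv2.INTER_CUBIC))
E
```

```text
t 9.35 pos [589.1 -11.6  99.5] yaw 88.2 w 63.4 ff 27.6 F [-0.1  8.2  3.2]
 dp(cm, tool) [ 0.09 -0.14  7.55] twist [ 0.  -0.1 -0.4]
```

View pics/s1.png

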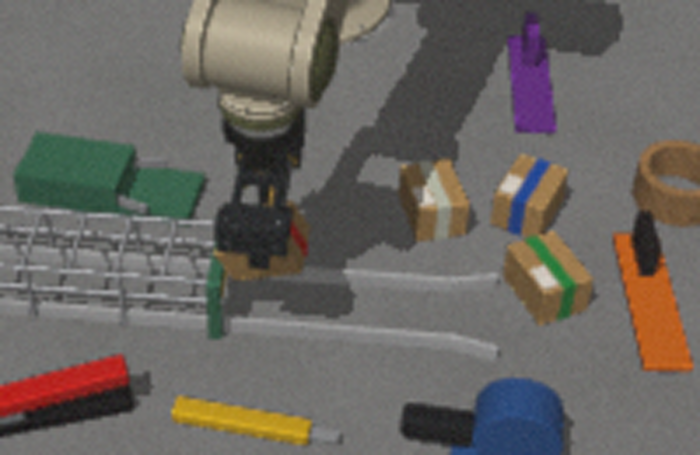

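The scene crop shows the red carton still held, at about (262,250), close beside the gate. The grip width has grown, so it was probably turned by a brush with the lintel. I'm backing away and measuring it.

Call:
{"op": "play_rows", "data": {"dp": [[4,0,-1],[4,0,-1],[0,0,0],[0,0,0]], "twist": [[0,0,0],[0,0,0],[0,0,0],[0,0,0]]}}

```text
time_s: 9.8
eef_pos: [591.6, 67.3, 119.0]
eef_rot: [2.254, 2.188, -0.0]
ft_force: [0.8, -0.2, -2.1]
gripper_width: 0.714
finger_force: 27.9
```

```bash
python3 - <<'E'
from h import *
plan(*hw(-120),24,88.6)
c=cap("wrist");z=manip.read_state()["eef_pos"][2]+27
print([list(stripe(c,"red",z))])
cv2.imwrite("pics/w4.png",c["img"])
E
```

```text
t 9.8 pos [591.6  67.3 119. ] yaw 88.3 w 62.8 ff 27.9 F [ 0.8 -0.2 -2.1]
 dp(cm, tool) [-0.69 -0.19  9.5 ] twist [ 0.   0.  -0.3]
[[array([596. ,  86.2,  67.3,  20.9,  87.4])]]
```

View pics/w4.png

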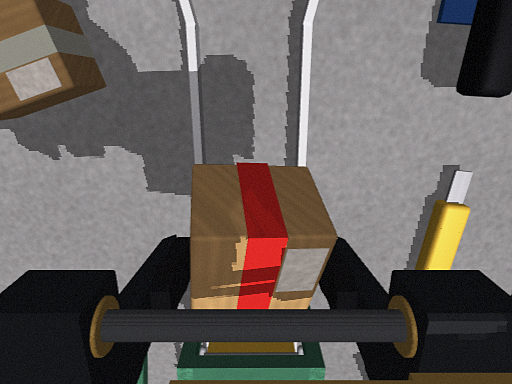

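The wrist view shows the carton rolled a few degrees about its long axis, with its rear face at cols 190–337, rows 165–237. I'll set it down in the lane, let it settle flat and grip it again.

Call:
{"op": "play_rows", "data": {"dp": [[-0.2,-0.2,3.0],[0,0,3.0],[0,0,2.0],[0,0,0.8],[0,0,0]], "twist": [[0,0,0],[0,0,0],[0,0,0],[0,0,0],[0,0,0]]}}

```text
time_s: 10.35
eef_pos: [589.1, 64.0, 29.9]
eef_rot: [-2.256, -2.185, 0.003]
ft_force: [0.4, -0.6, -0.6]
gripper_width: 0.697
finger_force: 28.6
```

Call:
{"op": "play_rows", "data": {"dp": [[0,0,0],[0,0,0],[0,0,0],[0,0,0],[0,0,0]], "twist": [[0,0,0],[0,0,0],[0,0,0],[0,0,0],[0,0,0]], "gripper": 0.2}}

```text
time_s: 10.85
eef_pos: [589.7, 64.9, 31.0]
eef_rot: [2.255, 2.186, 0.0]
ft_force: [-0.4, -0.6, 0.5]
gripper_width: 0.8
finger_force: 0.0
```

```bash
python3 - <<'E'
from h import *
plan(*hw(-120),24,88.6)
c=cap("wrist")
print(list(stripe(c,"red",50)))
cv2.imwrite("pics/w5.png",c["img"])
E
```

```text
t 10.85 pos [589.7  64.9  31. ] yaw 88.2 w 70.4 ff 0.0 F [-0.4 -0.6  0.5]
 dp(cm, tool) [-0.45 -0.01  0.7 ] twist [ 0.   0.  -0.4]
[array([591. ,  77.9,  69.6,  16. ,  81.5])]
```

View pics/w5.png

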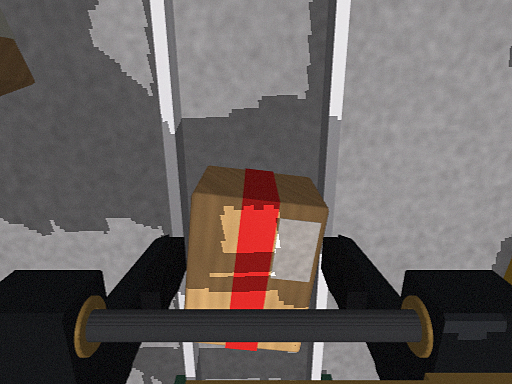

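The carton now stands flat in the lane, turned about 7°, with its stripe from (262,205) to (240,350). I'm regripping so the pads square it up.

Call:
{"op": "play_rows", "data": {"dp": [[0,0,0.7],[0,0,0],[0,0,0],[0,0,0],[0,0,0],[0,0,0],[0,0,0]], "twist": [[0,0,-0.4],[0,0,0],[0,0,0],[0,0,0],[0,0,0],[0,0,0],[0,0,0]], "gripper": 1}}

```text
time_s: 11.6
eef_pos: [589.6, 64.9, 23.7]
eef_rot: [2.248, 2.194, -0.0]
ft_force: [-0.8, 0.5, -1.6]
gripper_width: 0.695
finger_force: 28.9
```

```bash
python3 - <<'E'
from h import *
plan(*hw(-49),26,88.6)
c=cap("wrist")
print(list(stripe(c,"red",50)))
m=cv2.cvtColor(c["img"],cv2.COLOR_BGR2HSV); 
cv2.imwrite("pics/w6.png",c["img"])
# stripe brightness profile along its column
for r in range(160,384,8):
    row=m[r]; k=[(i,row[i][2]) for i in range(150,350) if (row[i][0]<7 or row[i][0]>173) and row[i][1]>190 and row[i][2]>60]
    if k: print(r,k[0][0],k[-1][0],int(np.mean([x[1] for x in k])),onz(c,((k[0][0]+k[-1][0])/2,r),50).round(1))
E
```

```text
t 11.6 pos [589.6  64.9  23.7] yaw 88.6 w 61.1 ff 28.9 F [-0.8  0.5 -1.6]
 dp(cm, tool) [-7.55 -0.   -0.23] twist [-0.  0.  0.]
[array([592.4,  81.1,  64.2,  16.3,  82.2])]
176 247 274 96 [593.8 112.2  50. ]
184 247 277 96 [594.4 108.9  50. ]
192 246 279 96 [594.5 105.6  50. ]
200 245 281 96 [594.7 102.2  50. ]
208 244 283 128 [594.8  98.7  50. ]
216 244 282 138 [594.6  95.2  50. ]
224 243 280 225 [593.9  91.6  50. ]
232 242 279 232 [593.4  88.   50. ]
240 241 278 223 [592.9  84.3  50. ]
248 240 277 228 [592.4  80.6  50. ]
256 239 275 231 [591.7  76.8  50. ]
264 238 274 231 [591.2  72.9  50. ]
272 237 272 140 [590.5  68.9  50. ]
280 236 272 140 [590.2  64.9  50. ]
288 235 270 238 [589.4  60.8  50. ]
296 234 269 140 [588.9  56.6  50. ]
304 233 268 139 [588.3  52.3  50. ]
344 228 261 231 [584.8  29.7  50. ]
352 227 260 229 [584.2  24.9  50. ]
360 226 258 231 [583.3  20.   50. ]
```

Call:
{"op": "play_rows", "data": {"dp": [[0,0,-0.4],[-2.3,0,0],[-2.3,0,0],[-2.3,0,0],[0,0,0],[0,0,0.3],[0,0,0]], "twist": [[0,0,0],[0,0,-6.8],[0,0,0],[0,0,0],[0,0,0],[0,0,0],[0,0,0]]}}

```text
time_s: 12.35
eef_pos: [593.1, -2.9, 24.3]
eef_rot: [-2.113, -2.324, 0.001]
ft_force: [-0.4, 0.4, -1.7]
gripper_width: 0.703
finger_force: 2.9
```

Call:
{"op": "play_rows", "data": {"dp": [[0,0,0],[0,0,0],[0,0,0],[0,0,-3.0],[0,0,-3.5],[0,0,-3.5],[0,0,0]], "twist": [[0,0,0],[0,0,0],[0,0,0],[0,0,0],[0,0,0],[0,0,0],[0,0,0]], "gripper": 0}}

```text
time_s: 13.05
eef_pos: [595.5, -4.0, 129.7]
eef_rot: [2.109, 2.319, 0.007]
ft_force: [-0.6, -0.6, -0.7]
gripper_width: 0.998
finger_force: 0.0
```

```bash
python3 - <<'E'
from h import *
plan(433.3,168.8,120,14.8)
c=cap("wrist");cv2.imwrite("pics/w7.png",c["img"])
print(list(stripe(c,"red",50)))
m=cv2.cvtColor(c["img"],cv2.COLOR_BGR2HSV)
for r in range(180,384,6):
    row=m[r]; k=[(i,row[i][2]) for i in range(180,350) if (row[i][0]<7 or row[i][0]>173) and row[i][1]>190 and row[i][2]>60]
    if k: print(r,k[0][0],k[-1][0],int(np.mean([x[1] for x in k])),onz(c,((k[0][0]+k[-1][0])/2,r),50).round(1))
E
```

```text
t 13.05 pos [595.5  -4.  129.7] yaw 95.4 w 87.9 ff 0.0 F [-0.6 -0.6 -0.7]
 dp(cm, tool) [ 18.74 -14.52   0.8 ] twist [ 0.5 -0.2 80.6]
[array([592.9,  -7.7,  80.8,  15.6,  88.6])]
180 241 261 221 [593.3   9.8  50. ]
186 240 260 221 [593.    5.1  50. ]
192 240 260 220 [5.934e+02 4.000e-01 5.000e+01]
198 239 259 220 [593.1  -4.5  50. ]
204 238 258 220 [592.8  -9.3  50. ]
210 238 257 219 [592.8 -14.3  50. ]
216 237 256 219 [592.5 -19.3  50. ]
222 236 255 219 [592.2 -24.4  50. ]
228 236 255 218 [592.6 -29.4  50. ]
234 235 254 219 [592.3 -34.7  50. ]
240 234 253 218 [592.  -39.9  50. ]
246 234 253 117 [592.4 -45.2  50. ]
```

Call:
{"op": "play_rows", "data": {"dp": [[3.75,-2.9,0],[3.75,-2.9,0],[3.75,-2.9,0],[3.75,-2.9,0],[3.75,-2.9,0],[0,0,0],[0,0,0],[0,0,0]], "twist": [[0,0,0],[0,0,0],[0,0,0],[0,0,0],[0,0,0],[0,0,8.5],[0,0,8.5],[0,0,8.5]]}}

```text
time_s: 13.9
eef_pos: [430.5, 169.4, 123.6]
eef_rot: [-2.579, -1.793, 0.003]
ft_force: [0.0, -0.4, 0.6]
gripper_width: 0.999
finger_force: 0.0
```

Call:
{"op": "play_rows", "data": {"dp": [[0,0,0],[0,0,0],[0,0,0],[0,0,0],[0,0,0],[0,0,0],[0,0,0],[0,0,0]], "twist": [[0,0,8.5],[0,0,8.5],[0,0,8.5],[0,0,8.5],[0,0,8.5],[0,0,8.5],[0,0,4.0],[0,0,0]]}}

```text
time_s: 14.7
eef_pos: [430.8, 169.1, 123.7]
eef_rot: [-3.115, -0.407, 0.003]
ft_force: [-0.5, 0.1, -0.4]
gripper_width: 0.997
finger_force: 0.0
```

```bash
python3 - <<'E'
from h import *
plan(433.3,168.8,24,14.8)
c=cap("wrist");cv2.imwrite("pics/w8.png",c["img"])
for q in imaging.mark_of("carton","wrist"): print(q["p"],onz(c,q["pixel"]).round(),q["pixel"])
for q in imaging.look_for("carton","wrist"): print(q)
for n in("blue","green","white"):print(n,list(stripe(c,n)))
for p in((388,187),(465,207),(480,152),(401,129)):print(proj(c,[*p,50]).round())
E
```

```text
t 14.7 pos [430.8 169.1 123.7] yaw 14.9 w 87.7 ff 0.0 F [-0.5  0.1 -0.4]
 dp(cm, tool) [0.26 0.09 9.97] twist [-0.   0.1  0.1]
0.76 [418. 281.   0.] [124.3, 163.4]
0.66 [431. 169.   0.] [251.8, 181.0]
{'bbox': [61.6, 0.0, 124.4, 62.2], 'p': 0.95}
{'bbox': [37.9, 105.4, 145.7, 137.6], 'p': 0.89}
{'bbox': [463.7, 0.0, 46.4, 81.8], 'p': 0.76}
{'bbox': [209.4, 133.8, 85.7, 118.4], 'p': 0.75}
blue [array([425. , 275.5,  96.8,  20.8, 151.5])]
green []
white []
[215. 246.]
[212. 144.]
[294. 143.]
[292. 249.]
```

View pics/w8.png

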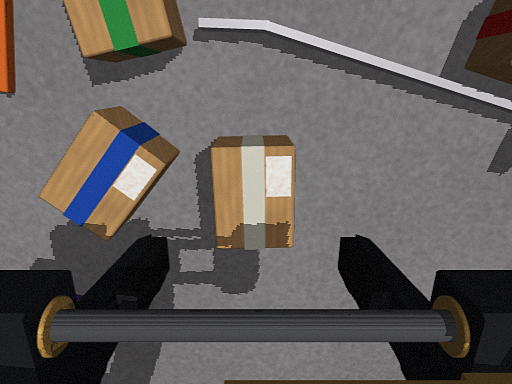

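White carton's top face is at (212,145)–(295,248), matching the prediction and squared to the gripper.

Call:
{"op": "play_rows", "data": {"dp": [[0.26,0.1,3.3],[0,0,3.3],[0,0,3.2],[0,0,0],[0,0,0]], "twist": [[0,0,0],[0,0,0],[0,0,0],[0,0,0],[0,0,0]]}}

```text
time_s: 15.35
eef_pos: [434.3, 168.8, 27.2]
eef_rot: [3.115, 0.409, -0.001]
ft_force: [0.2, -0.0, 0.1]
gripper_width: 1.003
finger_force: 0.0
```

Call:
{"op": "play_rows", "data": {"dp": [[0,0,0],[0,0,0],[0,0,0],[0,0,0],[0,0,0],[0,0,0]], "twist": [[0,0,0],[0,0,0],[0,0,0],[0,0,0],[0,0,0],[0,0,0]], "gripper": 1, "squeeze": 40}}

```text
time_s: 15.95
eef_pos: [434.5, 168.9, 27.4]
eef_rot: [-3.115, -0.408, -0.002]
ft_force: [-2.0, 0.4, 8.0]
gripper_width: 0.682
finger_force: 39.9
```

Call:
{"op": "play_rows", "data": {"dp": [[0,0,-2.5],[0,0,-3.0],[0,0,-4.0],[0,0,0]], "twist": [[0,0,0],[0,0,0],[0,0,0],[0,0,0]]}}

```text
time_s: 16.35
eef_pos: [436.2, 169.1, 125.7]
eef_rot: [3.115, 0.408, 0.012]
ft_force: [0.8, -0.5, -3.0]
gripper_width: 0.675
finger_force: 39.9
```

```bash
python3 - <<'E'
from h import *
plan(*hw(-137),120,88.6)
E
```

```text
t 16.35 pos [436.2 169.1 125.7] yaw 14.9 w 59.4 ff 39.9 F [ 0.8 -0.5 -3. ]
 dp(cm, tool) [12.49 12.82  0.68] twist [  0.3  -0.3 -73.7]
```

Call:
{"op": "play_rows", "data": {"dp": [[3.15,3.2,0],[3.1,3.2,0],[3.1,3.2,0],[3.1,3.2,0],[0,0,0],[0,0,0],[0,0,0],[0,0,0]], "twist": [[0,0,0],[0,0,0],[0,0,0],[0,0,0],[0,0,-8.5],[0,0,-8.5],[0,0,-8.5],[0,0,-8.5]]}}

```text
time_s: 17.15
eef_pos: [586.8, 77.1, 119.9]
eef_rot: [-2.855, -1.309, 0.004]
ft_force: [-0.3, -0.1, -2.4]
gripper_width: 0.676
finger_force: 39.9
```

Call:
{"op": "play_rows", "data": {"dp": [[0,0,0],[0,0,0],[0,0,0],[0,0,0],[0,0,0],[0,0,0],[0,0,0]], "twist": [[0,0,-8.5],[0,0,-8.5],[0,0,-8.5],[0,0,-8.5],[0,0,-5.7],[0,0,0],[0,0,0]]}}

```text
time_s: 17.85
eef_pos: [587.0, 77.2, 120.7]
eef_rot: [-2.25, -2.19, 0.002]
ft_force: [-0.9, 0.2, -2.7]
gripper_width: 0.681
finger_force: 39.9
```

```bash
python3 - <<'E'
from h import *
plan(*hw(-137),29,88.6)
E
```

```text
t 17.85 pos [587.   77.2 120.7] yaw 88.5 w 59.9 ff 39.9 F [-0.9  0.2 -2.7]
 dp(cm, tool) [0.03 0.3  9.17] twist [-0.1 -0.  -0.1]
```

Call:
{"op": "play_rows", "data": {"dp": [[0,0.3,3.0],[0,0,3.0],[0,0,2.0],[0,0,1.2],[0,0,0],[0,0,0]], "twist": [[0,0,0],[0,0,0],[0,0,0],[0,0,0],[0,0,0],[0,0,0]]}}

```text
time_s: 18.45
eef_pos: [590.7, 77.1, 30.1]
eef_rot: [2.249, 2.193, 0.001]
ft_force: [-0.7, 0.1, -2.3]
gripper_width: 0.676
finger_force: 40.0
```

Call:
{"op": "play_rows", "data": {"dp": [[0,0,0],[0,0,0],[0,0,0],[0,0,-3.0],[0,0,-3.5],[0,0,-3.5],[0,0,0]], "twist": [[0,0,0],[0,0,0],[0,0,0],[0,0,0],[0,0,0],[0,0,0],[0,0,0]], "gripper": 0}}

```text
time_s: 19.15
eef_pos: [592.6, 77.1, 134.9]
eef_rot: [2.243, 2.19, 0.01]
ft_force: [0.2, 0.3, -0.5]
gripper_width: 1.003
finger_force: 0.0
```

```bash
python3 - <<'E'
from h import *
plan(418.6,279.6,125,154.6)
t=cap("top")
for n in("blue","green","red"):print(n,list(stripe(t,n)))
c=cap("wrist");cv2.imwrite("pics/w9.png",c["img"])
for n in("blue","green","red"):print(n,list(stripe(c,n)))
E
```

```text
t 19.15 pos [592.6  77.1 134.9] yaw 88.6 w 88.2 ff 0.0 F [ 0.2  0.3 -0.5]
 dp(cm, tool) [ 19.83 -17.89   0.82] twist [  0.5   0.3 -66. ]
blue []
green []
red []
blue []
green []
red []
```

Call:
{"op": "play_rows", "data": {"dp": [[3.3,-3.0,0],[3.3,-3.0,0],[3.3,-3.0,0],[3.3,-3.0,0],[3.3,-3.0,0],[3.3,-2.9,0],[0,0,0],[0,0,0]], "twist": [[0,0,0],[0,0,0],[0,0,0],[0,0,0],[0,0,0],[0,0,0],[0,0,-8.2],[0,0,-8.2]]}}

```text
time_s: 20.05
eef_pos: [414.8, 280.1, 128.4]
eef_rot: [-1.901, -2.499, 0.003]
ft_force: [0.3, 0.4, 0.6]
gripper_width: 1.003
finger_force: 0.0
```

Call:
{"op": "play_rows", "data": {"dp": [[0,0,0],[0,0,0],[0,0,0],[0,0,0],[0,0,0],[0,0,0],[0,0,0]], "twist": [[0,0,-8.2],[0,0,-8.2],[0,0,-8.2],[0,0,-8.2],[0,0,-8.2],[0,0,-8.2],[0,0,0]]}}

```text
time_s: 20.75
eef_pos: [415.6, 279.1, 128.5]
eef_rot: [-0.699, -3.061, 0.002]
ft_force: [0.1, 0.9, 0.1]
gripper_width: 1.003
finger_force: 0.0
```

```bash
python3 - <<'E'
from h import *
plan(418.6,279.6,26,154.6)
c=cap("wrist");cv2.imwrite("pics/w10.png",c["img"])
for n in("blue","green","red"):print(n,list(stripe(c,n)))
for q in imaging.mark_of("carton","wrist"): print(q["p"],onz(c,q["pixel"]).round(),q["pixel"])
h=cv2.cvtColor(c["img"],cv2.COLOR_BGR2HSV);m=cv2.inRange(h,(100,120,40),(130,255,255))
for r in range(80,300,12):
    k=np.where(m[r,150:350])[0]+150
    if len(k)>4: print(r,k[0],k[-1],int(h[r,k,2].mean()),onz(c,((k[0]+k[-1])/2,r),50).round(1)[:2])
E
```

```text
t 20.75 pos [415.6 279.1 128.5] yaw 154.3 w 88.2 ff 0.0 F [0.1 0.9 0.1]
 dp(cm, tool) [-0.26  0.19 10.25] twist [-0.1 -0.1 -0.3]
blue [array([415. , 280.8,  88.2,  15.9, 155.2])]
green []
red []
0.84 [543. 292.   0.] [320.2, 284.3]
0.82 [417. 279.   0.] [254.5, 181.6]
140 246 264 63 [375.5 298.7]
152 245 266 190 [383.4 295.3]
164 245 266 187 [391.4 291.5]
176 246 266 191 [399.7 287.9]
188 246 266 193 [408.  283.9]
200 246 266 194 [416.6 279.8]
212 247 266 196 [425.5 276. ]
224 247 266 197 [434.5 271.7]
236 247 266 197 [443.7 267.3]
248 248 266 198 [453.4 263.1]
```

Blue confirmed in place. Grasp it.

Call:
{"op": "play_rows", "data": {"dp": [[-0.3,0.2,3.4],[0,0,3.4],[0,0,3.4],[0,0,0],[0,0,0]], "twist": [[0,0,0],[0,0,0],[0,0,0],[0,0,0],[0,0,0]]}}

```text
time_s: 21.35
eef_pos: [419.9, 279.9, 28.1]
eef_rot: [-0.704, -3.061, 0.001]
ft_force: [0.5, 0.6, 0.3]
gripper_width: 1.001
finger_force: 0.0
```

Call:
{"op": "play_rows", "data": {"dp": [[0,0,0],[0,0,0],[0,0,0],[0,0,0],[0,0,0],[0,0,0]], "twist": [[0,0,0],[0,0,0],[0,0,0],[0,0,0],[0,0,0],[0,0,0]], "gripper": 1, "squeeze": 40}}

```text
time_s: 21.95
eef_pos: [420.1, 280.0, 28.4]
eef_rot: [0.701, 3.062, 0.001]
ft_force: [-1.9, -0.2, 7.8]
gripper_width: 0.678
finger_force: 39.9
```

Call:
{"op": "play_rows", "data": {"dp": [[0,0,-2.5],[0,0,-3.0],[0,0,-4.0],[0,0,-1.0],[0,0,0]], "twist": [[0,0,0],[0,0,0],[0,0,0],[0,0,0],[0,0,0]]}}

```text
time_s: 22.45
eef_pos: [420.2, 280.0, 133.5]
eef_rot: [0.701, 3.061, 0.002]
ft_force: [0.3, -0.1, -3.3]
gripper_width: 0.68
finger_force: 39.9
```

```bash
python3 - <<'E'
from h import *
plan(*hw(-221),130,88.6)
E
```

```text
t 22.45 pos [420.2 280.  133.5] yaw 154.2 w 59.9 ff 39.9 F [ 0.3 -0.1 -3.3]
 dp(cm, tool) [-20.62  -3.21   0.37] twist [ 0.1  0.  65.6]
```

Call:
{"op": "play_rows", "data": {"dp": [[-4.1,-0.6,0],[-4.1,-0.6,0],[-4.1,-0.6,0],[-4.1,-0.7,0],[-4.2,-0.7,0],[0,0,0],[0,0,0],[0,0,0]], "twist": [[0,0,0],[0,0,0],[0,0,0],[0,0,0],[0,0,0],[0,0,8.2],[0,0,8.2],[0,0,8.2]]}}

```text
time_s: 23.25
eef_pos: [590.6, 161.0, 129.7]
eef_rot: [-1.345, -2.835, 0.003]
ft_force: [0.1, -0.7, -1.4]
gripper_width: 0.676
finger_force: 39.9
```

Call:
{"op": "play_rows", "data": {"dp": [[0,0,0],[0,0,0],[0,0,0],[0,0,0],[0,0,0],[0,0,0],[0,0,0]], "twist": [[0,0,8.2],[0,0,8.2],[0,0,8.2],[0,0,8.2],[0,0,8.2],[0,0,0],[0,0,0]]}}

```text
time_s: 23.95
eef_pos: [590.8, 161.4, 131.0]
eef_rot: [-2.243, -2.198, 0.003]
ft_force: [1.4, 1.0, -2.5]
gripper_width: 0.679
finger_force: 39.9
```

```bash
python3 - <<'E'
from h import *
plan(*hw(-221),30,88.6)
E
```

```text
t 23.95 pos [590.8 161.4 131. ] yaw 88.8 w 59.7 ff 39.9 F [ 1.4  1.  -2.5]
 dp(cm, tool) [1.00e-02 1.40e-01 1.01e+01] twist [-0.1  0.   0.2]
```

Call:
{"op": "play_rows", "data": {"dp": [[0,0.1,3.0],[0,0,3.0],[0,0,2.5],[0,0,1.6],[0,0,0],[0,0,0]], "twist": [[0,0,0],[0,0,0],[0,0,0],[0,0,0],[0,0,0],[0,0,0]]}}

```text
time_s: 24.55
eef_pos: [592.2, 161.4, 31.2]
eef_rot: [-2.245, -2.196, 0.001]
ft_force: [0.9, -0.2, -1.3]
gripper_width: 0.676
finger_force: 39.9
```

Call:
{"op": "play_rows", "data": {"dp": [[0,0,0],[0,0,0],[0,0,0],[0,0,-3.0],[0,0,-3.5],[0,0,-3.5],[0,0,0]], "twist": [[0,0,0],[0,0,0],[0,0,0],[0,0,0],[0,0,0],[0,0,0],[0,0,0]], "gripper": 0}}

```text
time_s: 25.25
eef_pos: [594.5, 161.7, 137.0]
eef_rot: [2.243, 2.191, 0.011]
ft_force: [-0.0, 0.2, 0.4]
gripper_width: 0.997
finger_force: 0.0
```

```bash
python3 - <<'E'
from h import *
plan(547.2,289.2,130,26)
c=cap("wrist");cv2.imwrite("pics/w11.png",c["img"])
for n in("blue","green"):print(n,list(stripe(c,n)))
E
```

```text
t 25.25 pos [594.5 161.7 137. ] yaw 88.6 w 87.8 ff 0.0 F [-0.   0.2  0.4]
 dp(cm, tool) [12.64 -5.04  0.67] twist [ 0.4 -0.3 62.6]
blue [array([592.4, 165.3,  87.2,  15.6,  89.9]), array([723.3, 238. ,  84. ,  19.9,  85. ])]
green [array([540.3, 287.1,  66.2,  16.2,  27.2])]
```

Call:
{"op": "play_rows", "data": {"dp": [[4.2,-1.7,0],[4.2,-1.7,0],[4.2,-1.7,0],[0,0,0],[0,0,0],[0,0,0],[0,0,0],[0,0,0]], "twist": [[0,0,0],[0,0,0],[0,0,0],[0,0,7.8],[0,0,7.8],[0,0,7.8],[0,0,7.8],[0,0,7.8]]}}

```text
time_s: 26.1
eef_pos: [543.8, 288.5, 130.2]
eef_rot: [-2.855, -1.31, 0.004]
ft_force: [0.6, -0.7, -0.5]
gripper_width: 1.0
finger_force: 0.0
```

Call:
{"op": "play_rows", "data": {"dp": [[0,0,0],[0,0,0],[0,0,0],[0,0,0],[0,0,0]], "twist": [[0,0,7.8],[0,0,7.8],[0,0,7.8],[0,0,0],[0,0,0]]}}

```text
time_s: 26.6
eef_pos: [544.1, 288.5, 130.8]
eef_rot: [3.058, 0.718, -0.002]
ft_force: [-0.2, -0.5, -0.5]
gripper_width: 1.002
finger_force: 0.0
```

```bash
python3 - <<'E'
from h import *
plan(547.2,289.2,27,26)
c=cap("wrist");cv2.imwrite("pics/w12.png",c["img"])
for n in("blue","green"):print(n,list(stripe(c,n)))
for q in imaging.mark_of("carton","wrist"): print(q["p"],onz(c,q["pixel"]).round(),q["pixel"])
E
```

```text
t 26.6 pos [544.1 288.5 130.8] yaw 26.4 w 88.2 ff 0.0 F [-0.2 -0.5 -0.5]
 dp(cm, tool) [ 0.32  0.08 10.38] twist [-0.   0.1  0.4]
blue [array([592.5, 161.5,  81.2,  15.7,  89.8])]
green [array([549.5, 292.1,  87. ,  15.3,  26.9])]
0.91 [593. 162.   0.] [399.1, 192.9]
0.89 [550. 292.   0.] [250.9, 172.2]
0.69 [592.  77.   0.] [472.0, 230.7]
```

Call:
{"op": "play_rows", "data": {"dp": [[0.45,0,3.4],[0,0,3.4],[0,0,3.5],[0,0,0],[0,0,0]], "twist": [[0,0,0],[0,0,0],[0,0,0],[0,0,0],[0,0,0]]}}

```text
time_s: 27.2
eef_pos: [548.7, 290.7, 29.4]
eef_rot: [-3.059, -0.714, -0.0]
ft_force: [0.3, -0.3, 1.0]
gripper_width: 1.003
finger_force: 0.0
```

Call:
{"op": "play_rows", "data": {"dp": [[0,0,0],[0,0,0],[0,0,0],[0,0,0],[0,0,0],[0,0,0]], "twist": [[0,0,0],[0,0,0],[0,0,0],[0,0,0],[0,0,0],[0,0,0]], "gripper": 1, "squeeze": 40}}

```text
time_s: 27.8
eef_pos: [548.8, 290.9, 29.6]
eef_rot: [-3.059, -0.713, -0.002]
ft_force: [-1.9, -0.5, 6.2]
gripper_width: 0.678
finger_force: 40.0
```

Call:
{"op": "play_rows", "data": {"dp": [[0,0,-2.5],[0,0,-3.0],[0,0,-4.0],[0,0,0]], "twist": [[0,0,0],[0,0,0],[0,0,0],[0,0,0]]}}

```text
time_s: 28.2
eef_pos: [550.5, 291.3, 128.8]
eef_rot: [-3.059, -0.713, -0.014]
ft_force: [1.5, 0.5, -1.4]
gripper_width: 0.679
finger_force: 40.0
```

```bash
python3 - <<'E'
from h import *
plan(*hw(-305,3),125,88.6)
E
```

```text
t 28.2 pos [550.5 291.3 128.8] yaw 26.2 w 59.7 ff 40.0 F [ 1.5  0.5 -1.4]
 dp(cm, tool) [2.14 6.16 0.41] twist [  0.3  -0.4 -62.4]
```

Call:
{"op": "play_rows", "data": {"dp": [[1.05,3.1,0],[1.05,3.1,0],[0,0,0],[0,0,0],[0,0,0],[0,0,0],[0,0,0]], "twist": [[0,0,0],[0,0,0],[0,0,-7.8],[0,0,-7.8],[0,0,-7.8],[0,0,-7.8],[0,0,-7.8]]}}

```text
time_s: 28.9
eef_pos: [594.1, 244.0, 122.1]
eef_rot: [-2.641, -1.7, 0.004]
ft_force: [-0.5, -0.4, -2.7]
gripper_width: 0.676
finger_force: 40.0
```

Call:
{"op": "play_rows", "data": {"dp": [[0,0,0],[0,0,0],[0,0,0],[0,0,0],[0,0,0]], "twist": [[0,0,-7.8],[0,0,-7.8],[0,0,-7.8],[0,0,0],[0,0,0]]}}

```text
time_s: 29.4
eef_pos: [594.4, 244.2, 122.8]
eef_rot: [-2.252, -2.19, 0.002]
ft_force: [0.1, 0.1, -3.1]
gripper_width: 0.675
finger_force: 40.0
```

```bash
python3 - <<'E'
from h import *
plan(*hw(-305,3),31,88.6)
E
```

```text
t 29.4 pos [594.4 244.2 122.8] yaw 88.4 w 59.4 ff 40.0 F [ 0.1  0.1 -3.1]
 dp(cm, tool) [0.14 0.27 9.18] twist [-0.1  0.  -0.2]
```

Call:
{"op": "play_rows", "data": {"dp": [[0.1,0.1,3.0],[0,0,3.0],[0,0,2.0],[0,0,1.4],[0,0,0],[0,0,0]], "twist": [[0,0,0],[0,0,0],[0,0,0],[0,0,0],[0,0,0],[0,0,0]]}}

```text
time_s: 30.0
eef_pos: [595.9, 245.2, 29.8]
eef_rot: [2.25, 2.193, 0.0]
ft_force: [0.2, -0.8, -2.6]
gripper_width: 0.679
finger_force: 40.0
```

Call:
{"op": "play_rows", "data": {"dp": [[0,0,0],[0,0,0],[0,0,0],[0,0,-3.0],[0,0,-4.5],[0,0,-4.5],[0,0,-4.5],[0,0,0]], "twist": [[0,0,0],[0,0,0],[0,0,0],[0,0,0],[0,0,0],[0,0,0],[0,0,0],[0,0,0]], "gripper": 0}}

```text
time_s: 30.8
eef_pos: [597.9, 245.8, 202.0]
eef_rot: [2.244, 2.19, 0.016]
ft_force: [0.2, 0.6, 0.0]
gripper_width: 1.0
finger_force: 0.0
```

```bash
python3 - <<'E'
from h import *
c=cap("wrist");cv2.imwrite("pics/w13.png",c["img"])
for n in("blue","green"):print(n,list(stripe(c,n)))
print("pusher",list(stripe(c,"orange",10)))
for q in ("pusher","pusher_nose"):
  for m in imaging.mark_of(q,"wrist"): print(q,m["p"],onz(c,m["pixel"]).round(),m["pixel"])
# pose from w1: centre (551.9,402.1), yaw 2.7 -> blade centre is own x 57.5
a=np.radians(2.7);g=np.array([551.9,402.1])-(57.5-15)*np.array([np.cos(a),np.sin(a)])
print(g);plan(*g,130,92.7)
E
```

```text
blue [array([592.3, 161.9,  80.7,  15.3,  89.9])]
green [array([595.8, 242.9,  79.7,  15.4,  88.8])]
pusher [array([551.3, 390.9, 193.7,  28.3,   2.3])]
pusher 0.87 [493. 402.   0.] [138.0, 5.7]
pusher_nose 0.52 [593.  -6.   0.] [252.4, 341.8]
[509.44718031 400.09797584]
t 30.95 pos [595.4 245.1 193.9] yaw 88.6 w 87.7 ff 0.0 F [ 0.7 -0.3 -0.1]
 dp(cm, tool) [15.28 -8.96  6.4 ] twist [-0.1  0.  -4.1]
```

View pics/w13.png

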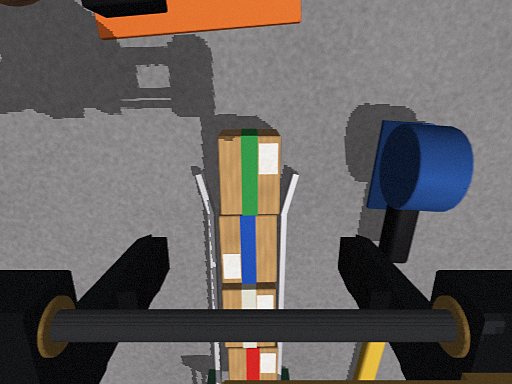

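The wrist view shows all four cartons in a row in the lane (red, white, blue, green along col ~250), with the orange pusher at the top, (100–300, 0–38). Next is gripping the rib.

Call:
{"op": "play_rows", "data": {"dp": [[3.85,-2.15,1.5],[3.85,-2.15,1.5],[3.85,-2.15,1.5],[3.8,-2.15,1.0],[0,0,0],[0,0,0],[0,0,0],[0,0,0]], "twist": [[0,0,0],[0,0,0],[0,0,0],[0,0,0],[0,0,-7.85],[0,0,-7.85],[0,0,-7.85],[0,0,-7.85]]}}

```text
time_s: 31.75
eef_pos: [512.7, 400.5, 137.6]
eef_rot: [-1.562, -2.724, 0.005]
ft_force: [0.6, -0.6, 0.0]
gripper_width: 1.002
finger_force: 0.0
```

Call:
{"op": "play_rows", "data": {"dp": [[0,0,0],[0,0,0],[0,0,0],[0,0,0],[0,0,0],[0,0,0],[0,0,0],[0,0,0]], "twist": [[0,0,-7.85],[0,0,-7.85],[0,0,-7.85],[0,0,-7.85],[0,0,-7.85],[0,0,-7.85],[0,0,-7.85],[0,0,-7.85]]}}

```text
time_s: 32.55
eef_pos: [512.8, 400.4, 137.6]
eef_rot: [0.086, -3.137, 0.002]
ft_force: [-1.0, -0.0, 0.7]
gripper_width: 0.996
finger_force: 0.0
```

```bash
python3 - <<'E'
from h import *
plan(512.4,400.2,60,-177.3)
c=cap("wrist");cv2.imwrite("pics/w14.png",c["img"])
print("pusher",list(stripe(c,"orange",10)))
h=cv2.cvtColor(c["img"],cv2.COLOR_BGR2HSV);m=cv2.inRange(h,(3,150,60),(16,255,255))
cn=max(cv2.findContours(m,cv2.RETR_EXTERNAL,cv2.CHAIN_APPROX_NONE)[0],key=cv2.contourArea)
for p in cv2.boxPoints(cv2.minAreaRect(cn)): print(p.round(),onz(c,p,10).round(1)[:2])
E
```

```text
t 32.55 pos [512.8 400.4 137.6] yaw -176.9 w 87.6 ff 0.0 F [-1.  -0.   0.7]
 dp(cm, tool) [ 0.02 -0.    7.76] twist [-0.1 -0.2  0.4]
pusher [array([550.6, 403.7, 194.4,  49.3,   3.8])]
[226. 113.] [454.3 373. ]
[284. 113.] [451.7 421.6]
[284. 307.] [646.  438.1]
[226. 307.] [649.3 378.4]
```

View pics/w14.png

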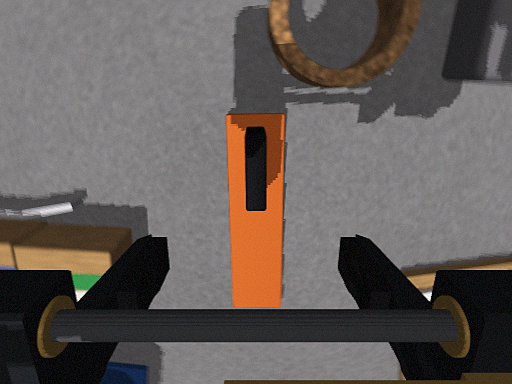

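The rib is at (256,128–208), centred between the fingers, and the blade is orange. Descending to grip.

Call:
{"op": "play_rows", "data": {"dp": [[0,0,3.5],[0,0,3.5],[0,0,3.0],[0,0,1.5],[0,0,0.3],[0,0,0],[0,0,0]], "twist": [[0,0,0.4],[0,0,0],[0,0,0],[0,0,0],[0,0,0],[0,0,0],[0,0,0]]}}

```text
time_s: 33.3
eef_pos: [514.2, 401.2, 23.2]
eef_rot: [-0.065, 3.139, 0.002]
ft_force: [0.0, 0.0, 0.6]
gripper_width: 0.998
finger_force: 0.0
```

```bash
python3 - <<'E'
from h import *
plan(512.4,400.2,15,-177.3)
E
```

```text
t 33.3 pos [514.2 401.2  23.2] yaw -177.6 w 87.8 ff 0.0 F [0.  0.  0.6]
 dp(cm, tool) [ 0.18 -0.09  0.82] twist [ 0.1  0.1 -0.3]
```

Call:
{"op": "play_rows", "data": {"dp": [[0.1,-0.1,0.4],[0,0,0.3],[0,0,0],[0,0,0]], "twist": [[0,0,0],[0,0,0],[0,0,0],[0,0,0]]}}

```text
time_s: 33.7
eef_pos: [512.5, 399.7, 14.8]
eef_rot: [-0.066, 3.141, 0.0]
ft_force: [-0.0, 1.2, -0.1]
gripper_width: 0.998
finger_force: 0.0
```

Call:
{"op": "play_rows", "data": {"dp": [[0,0,0],[0,0,0],[0,0,0],[0,0,0],[0,0,0],[0,0,0],[0,0,0],[0,0,0]], "twist": [[0,0,0],[0,0,0],[0,0,0],[0,0,0],[0,0,0],[0,0,0],[0,0,0],[0,0,0]], "gripper": 1, "squeeze": 55}}

```text
time_s: 34.5
eef_pos: [512.5, 399.7, 14.7]
eef_rot: [0.066, -3.141, -0.0]
ft_force: [0.1, -0.2, 0.3]
gripper_width: 0.299
finger_force: 0.0
```

Call:
{"op": "play_rows", "data": {"dp": [[0,0,0],[0,0,0],[0,0,-2.0],[0,0,-3.0],[0,0,-4.0],[0,0,0]], "twist": [[0,0,0],[0,0,0],[0,0,0],[0,0,0],[0,0,0],[0,0,0]]}}

```text
time_s: 35.1
eef_pos: [514.5, 400.8, 110.1]
eef_rot: [-0.066, 3.133, 0.006]
ft_force: [0.1, 1.2, -1.1]
gripper_width: 0.178
finger_force: 54.9
```

```bash
python3 - <<'E'
from h import *
plan(*hw(-492),105,88.6)
E
```

```text
t 35.1 pos [514.5 400.8 110.1] yaw -177.6 w 15.6 ff 54.9 F [ 0.1  1.2 -1.1]
 dp(cm, tool) [-8.52  2.79  0.59] twist [ 0.5  0.2 93.8]
```

Call:
{"op": "play_rows", "data": {"dp": [[0,0,0],[0,0,0],[0,0,0],[0,0,0],[0,0,0],[0,0,0],[0,0,0],[0,0,0]], "twist": [[0,0,7.8],[0,0,7.8],[0,0,7.8],[0,0,7.8],[0,0,7.8],[0,0,7.8],[0,0,7.8],[0,0,7.8]]}}

```text
time_s: 35.9
eef_pos: [512.1, 399.5, 103.4]
eef_rot: [-1.578, -2.716, 0.003]
ft_force: [0.3, 0.3, -1.9]
gripper_width: 0.174
finger_force: 54.9
```

Call:
{"op": "play_rows", "data": {"dp": [[0,0,0],[0,0,0],[0,0,0],[0,0,0],[0,0,0],[0,0,0]], "twist": [[0,0,7.8],[0,0,7.8],[0,0,7.8],[0,0,7.8],[0,0,0],[0,0,0]]}}

```text
time_s: 36.5
eef_pos: [512.2, 399.6, 103.9]
eef_rot: [-2.24, -2.202, 0.002]
ft_force: [-0.3, -0.4, -2.2]
gripper_width: 0.177
finger_force: 54.9
```

```bash
python3 - <<'E'
from h import *
plan(*hw(-493),105,88.6)
z=manip.read_state()["eef_pos"][2]-15+10
c=cap("wrist");cv2.imwrite("pics/w15.png",c["img"])
print("pusher",list(stripe(c,"orange",z)))
t=cap("scene");print("green in scene",list(stripe(t,"green")))
E
```

```text
t 36.5 pos [512.2 399.6 103.9] yaw 89.0 w 15.6 ff 54.9 F [-0.3 -0.4 -2.2]
 dp(cm, tool) [ 3.52  8.56 -0.12] twist [-0.1  0.   0.4]
pusher [array([511.8, 320.4,  49.6,  29.8, 179.1]), array([512.5, 429.4,  58.2,  49.2,  89.7])]
green in scene []
```

View pics/w15.png

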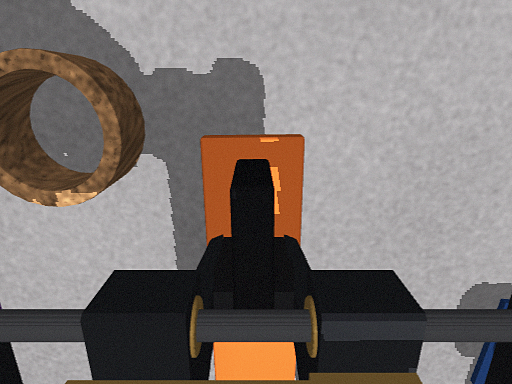

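The wrist view shows the pusher held straight, tail at (253,137) and rib at (252,160–240), pointing ahead. Moving it behind the row.

Call:
{"op": "play_rows", "data": {"dp": [[1.2,2.9,0],[1.2,2.9,0],[1.1,2.8,0],[0,0,0],[0,0,0]], "twist": [[0,0,0.4],[0,0,0],[0,0,0],[0,0,0],[0,0,0]]}}

```text
time_s: 37.1
eef_pos: [599.1, 432.4, 103.7]
eef_rot: [-2.25, -2.192, 0.002]
ft_force: [-0.7, -0.0, -3.1]
gripper_width: 0.179
finger_force: 54.9
```

Call:
{"op": "play_rows", "data": {"dp": [[0,0,2.5],[0,0,2.5],[0,0,2.0],[0,0,0.8],[0,0,0],[0,0,0]], "twist": [[0,0,0],[0,0,0],[0,0,0],[0,0,0],[0,0,0],[0,0,0]]}}

```text
time_s: 37.7
eef_pos: [599.6, 432.8, 28.2]
eef_rot: [2.251, 2.191, 0.003]
ft_force: [-0.2, -0.7, -1.1]
gripper_width: 0.182
finger_force: 54.9
```

```bash
python3 - <<'E'
from h import *
plan(*hw(-493,2),16,88.6)
s=manip.read_state();print(s["q"].round(2),s["eef_rot"])
c=cap("scene");cv2.imwrite("pics/s2.png",c["img"])
from h import stripe
t=cap("top");h=None
for q in imaging.mark_of("carton","scene")[:6]: print(q["p"],onz(c,q["pixel"]).round())
E
```

```text
t 37.7 pos [599.6 432.8  28.2] yaw 88.4 w 16.0 ff 54.9 F [-0.2 -0.7 -1.1]
 dp(cm, tool) [0.06 0.09 1.22] twist [ 0.1 -0.1 -0.2]
[0.47 0.99 0.91 0.   1.24 0.49] [2.25101083 2.19070808 0.00275851]
0.82 [596. 249.   0.]
0.71 [568.  82.   0.]
0.62 [607.  -2.   0.]
```

Call:
{"op": "play_rows", "data": {"dp": [[0,0.1,0.7],[0,0,0.4],[0,0,0.1],[0,0,0],[0,0,0]], "twist": [[0,0,-0.2],[0,0,0],[0,0,0],[0,0,0],[0,0,0]]}}

```text
time_s: 38.35
eef_pos: [600.4, 432.5, 14.8]
eef_rot: [2.248, 2.194, 0.0]
ft_force: [0.2, -1.0, 0.1]
gripper_width: 0.174
finger_force: 54.9
```

Call:
{"op": "play_rows", "data": {"dp": [[-1.0,0,0],[-1.0,0,0],[-1.0,0,0],[-1.0,0,0],[-1.0,0,0],[-1.0,0,0],[-1.0,0,0],[0,0,0]], "twist": [[0,0,0],[0,0,0],[0,0,0],[0,0,0],[0,0,0],[0,0,0],[0,0,0],[0,0,0]]}}

```text
time_s: 39.15
eef_pos: [598.7, 360.8, 14.7]
eef_rot: [2.25, 2.193, -0.001]
ft_force: [0.4, -0.3, -0.0]
gripper_width: 0.179
finger_force: 54.9
```

```bash
python3 - <<'E'
from h import *
plan(*hw(-300,1.5),15.5,88.6)
c=cap("wrist");cv2.imwrite("pics/w16.png",c["img"]);c=cap("scene");cv2.imwrite("pics/s3.png",c["img"])
for q in imaging.mark_of("carton","scene")[:6]: print(q["p"],onz(c,q["pixel"]).round())
for q in imaging.mark_of("pusher_nose","scene")[:6]: print(q["p"],onz(c,q["pixel"]).round())
a=cv2.imread("pics/s3.png")[180:280,200:400];cv2.imwrite("pics/s3b.png",cv2.resize(a,None,fx=4,fy=4,interpolation=cv2.INTER_CUBIC))
E
```

```text
t 39.15 pos [598.7 360.8  14.7] yaw 88.5 w 15.8 ff 54.9 F [ 0.4 -0.3 -0. ]
 dp(cm, tool) [-12.04  -0.03  -0.07] twist [-0.   0.  -0.1]
0.83 [595. 192.   0.]
0.73 [588. 107.   0.]
0.72 [558.  24.   0.]
0.72 [605. 189.   0.]
0.5 [611. -51.   0.]
0.7 [590. 229.   0.]
0.53 [266. 302.   0.]
```

View pics/s3b.png

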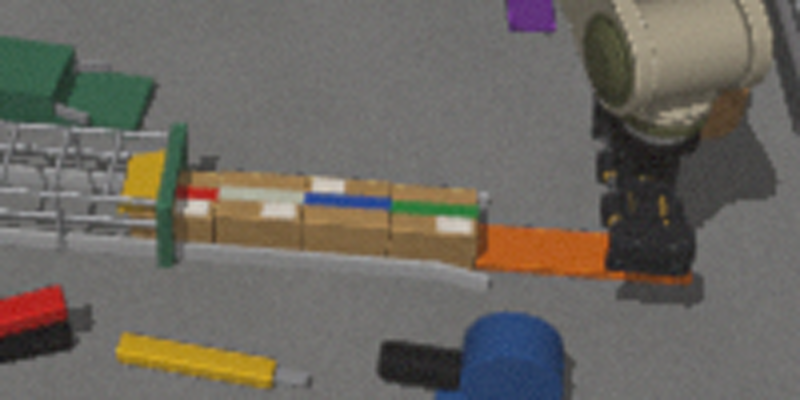

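The scene crop shows the four cartons snug in the lane (cols 180–480), with the lead one lifting the yellow flap at (147,180) and the blade flat behind. Keep pushing.

Call:
{"op": "play_rows", "data": {"dp": [[-1.5,0,0],[-1.5,0,0],[-1.5,0,0],[-1.5,0,0],[-1.5,0,0],[-1.5,0,0],[-1.5,0,0],[-1.5,0,0]], "twist": [[0,0,-0.1],[0,0,0],[0,0,0],[0,0,0],[0,0,0],[0,0,0],[0,0,0],[0,0,0]]}}

```text
time_s: 40.15
eef_pos: [595.9, 243.2, 14.8]
eef_rot: [-2.245, -2.197, -0.002]
ft_force: [-0.6, 5.5, -0.5]
gripper_width: 0.178
finger_force: 54.9
```

```bash
python3 - <<'E'
from h import *
plan(*hw(-68,1.5),15.0,88.6)
E
```

```text
t 40.15 pos [595.9 243.2  14.8] yaw 88.7 w 15.7 ff 54.9 F [-0.6  5.5 -0.5]
 dp(cm, tool) [-23.48  -0.1   -0.05] twist [ 0.  -0.1  0.1]
```

Call:
{"op": "play_rows", "data": {"dp": [[-1.5,0,0],[-1.5,0,0],[-1.5,0,0],[-1.5,0,0],[-1.5,0,0],[-1.5,0,0],[-1.5,0,0],[0,0,0]], "twist": [[0,0,0],[0,0,0],[0,0,0],[0,0,0],[0,0,0],[0,0,0],[0,0,0],[0,0,0]]}}

```text
time_s: 40.95
eef_pos: [593.7, 136.6, 14.7]
eef_rot: [2.247, 2.195, -0.001]
ft_force: [-0.9, -0.4, -1.0]
gripper_width: 0.174
finger_force: 54.9
```

```bash
python3 - <<'E'
from h import *
plan(*hw(-68,1.5),15.0,88.6)
c=cap("scene");cv2.imwrite("pics/s4.png",c["img"])
for q in imaging.mark_of("carton","scene")[:6]: print(q["p"],onz(c,q["pixel"]).round())
E
```

```text
t 40.95 pos [593.7 136.6  14.7] yaw 88.7 w 15.3 ff 54.9 F [-0.9 -0.4 -1. ]
 dp(cm, tool) [-12.81  -0.09  -0.02] twist [-0.   0.   0.1]
0.79 [ 564. -205.    0.]
0.77 [ 579. -115.    0.]
0.75 [589. -36.   0.]
0.5 [ 588. -274.    0.]
```

Call:
{"op": "play_rows", "data": {"dp": [[-1.5,0,0],[-1.5,0,0],[-1.5,0,0],[-1.5,0,0],[-1.5,0,0],[-1.5,0,0],[-1.2,0,0],[0,0,0]], "twist": [[0,0,0],[0,0,0],[0,0,0],[0,0,0],[0,0,0],[0,0,0],[0,0,0],[0,0,0]]}}

```text
time_s: 41.85
eef_pos: [591.4, 34.9, 14.7]
eef_rot: [2.247, 2.196, -0.0]
ft_force: [-0.1, -0.5, -0.4]
gripper_width: 0.177
finger_force: 54.9
```

Call:
{"op": "play_rows", "data": {"dp": [[-0.8,0,0],[-0.8,0,0],[-0.8,0,0],[0,0,0],[0,0,0]], "twist": [[0,0,0],[0,0,0],[0,0,0],[0,0,0],[0,0,0]]}}

```text
time_s: 42.35
eef_pos: [590.8, 11.8, 14.7]
eef_rot: [2.245, 2.197, -0.0]
ft_force: [-0.6, -0.2, -1.5]
gripper_width: 0.181
finger_force: 54.9
```

```bash
python3 - <<'E'
from h import *
plan(*hw(-68,1.5),15.0,88.6)
c=cap("scene");cv2.imwrite("pics/s5.png",c["img"])
for q in imaging.mark_of("carton","scene")[:6]: print(q["p"],onz(c,q["pixel"]).round())
h=cv2.cvtColor(c["img"],cv2.COLOR_BGR2HSV)
m=cv2.inRange(h,(50,100,60),(75,255,255))
n,l,st,ce=cv2.connectedComponentsWithStats(m)
for i in range(1,n):
    if st[i,4]>8: print(st[i],onz(c,ce[i],50).round())
E
```

```text
t 42.35 pos [590.8  11.8  14.7] yaw 88.7 w 15.9 ff 54.9 F [-0.6 -0.2 -1.5]
 dp(cm, tool) [-0.33 -0.1  -0.03] twist [0.  0.  0.1]
0.84 [ 585. -162.    0.]
0.78 [ 567. -242.    0.]
0.7 [ 604. -404.    0.]
0.51 [ 557. -322.    0.]
[106   0  15  21 137] [-2208. -1651.    50.]
[   99     0   413   127 17756] [-1231.   137.    50.]
[283  46   6   5  17] [-1253.    44.    50.]
[ 173   64   74   59 1399] [-377. -398.   50.]
[137 162   7   7  39] [ 233. -571.   50.]
[185 189  33  19 350] [ 432. -255.   50.]
[217 199  21  13 150] [ 466. -136.   50.]
[243 212   3   6  11] [521. -63.  50.]
[240 219   5  14  27] [577. -64.  50.]
[205 224   8   3  17] [ 584. -190.   50.]
[215 224  11   3  27] [ 584. -148.   50.]
[ 27 312  60  72 485] [1098. -540.   50.]
[463 351  41  33 331] [1049.  640.   50.]
```

Call:
{"op": "play_rows", "data": {"dp": [[1.5,0,0],[2,0,0],[2,0,0],[2,0,0],[2,0,0],[2,0,0],[2,0,0],[0,0,0]], "twist": [[0,0,0],[0,0,0],[0,0,0],[0,0,0],[0,0,0],[0,0,0],[0,0,0],[0,0,0]]}}

```text
time_s: 43.25
eef_pos: [593.3, 149.8, 14.7]
eef_rot: [-2.242, -2.2, -0.001]
ft_force: [0.2, 1.0, 0.3]
gripper_width: 0.179
finger_force: 54.9
```

Call:
{"op": "play_rows", "data": {"dp": [[2,0,0],[2,0,0],[0,0,-2],[0,0,-3],[0,0,-4],[0,0,-1],[0,0,0],[0,0,0]], "twist": [[0,0,0],[0,0,0],[0,0,0],[0,0,0],[0,0,0],[0,0,0],[0,0,0],[0,0,0]]}}

```text
time_s: 44.05
eef_pos: [593.9, 186.4, 112.9]
eef_rot: [-2.245, -2.195, 0.003]
ft_force: [-0.6, 0.2, -1.7]
gripper_width: 0.175
finger_force: 54.9
```

```bash
python3 - <<'E'
from h import *
r=np.array([425.3,-191.7]);d=np.array([-0.131,-0.991])
g=r+d*(-30-136)   # nose at rack x -30
print(g);plan(*g,110,82.5)
c=cap("scene");cv2.imwrite("pics/s6.png",c["img"])
for q in imaging.mark_of("carton","scene")[:6]: print(q["p"],onz(c,q["pixel"]).round())
a=c["img"][170:270,120:320];cv2.imwrite("pics/s6b.png",cv2.resize(a,None,fx=4,fy=4,interpolation=cv2.INTER_CUBIC))
E
```

```text
[447.046 -27.194]
t 44.05 pos [593.9 186.4 112.9] yaw 88.7 w 15.4 ff 54.9 F [-0.6  0.2 -1.7]
 dp(cm, tool) [-21.68 -14.2    0.33] twist [-0.2  0.   6.2]
0.75 [ 575. -321.    0.]
0.6 [ 593. -161.    0.]
0.55 [ 563. -245.    0.]
0.5 [ 580. -405.    0.]
```

View pics/s6b.png

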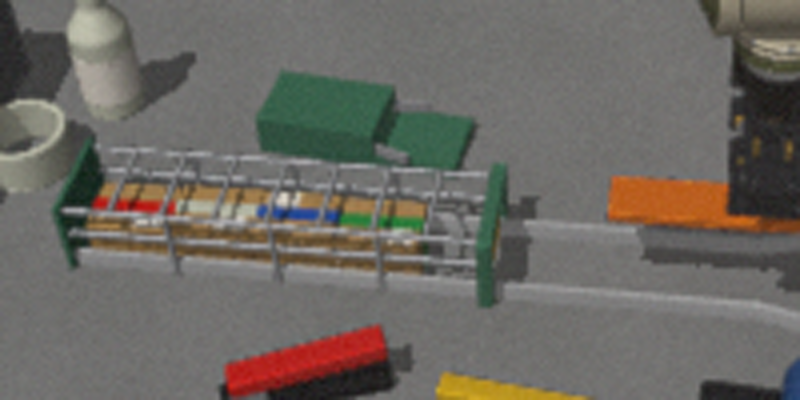

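The scene crop shows red, white, blue and green all inside the cage (cols 90–425), clear of the gate at (492,235), with the flap hanging shut. Next, to the rack.

Call:
{"op": "play_rows", "data": {"dp": [[-3.45,-2.4,0],[-3.45,-2.4,0],[-3.45,-2.35,0],[-3.45,-2.35,0],[-3.45,-2.35,0],[-3.45,-2.35,0],[0,0,0],[0,0,0]], "twist": [[0,0,0],[0,0,0],[0,0,0],[0,0,0],[0,0,0],[0,0,0],[0,0,6.2],[0,0,0]]}}

```text
time_s: 44.95
eef_pos: [447.5, -17.8, 114.0]
eef_rot: [-2.364, -2.067, 0.001]
ft_force: [0.6, 0.8, -2.3]
gripper_width: 0.175
finger_force: 54.9
```

```bash
cat > pu.py <<'E'
from h import *
s=manip.read_state();tz=s["eef_pos"][2]
c=cap("wrist");cv2.imwrite("pics/w_last.png",c["img"])
h=cv2.cvtColor(c["img"],cv2.COLOR_BGR2HSV);m=cv2.inRange(h,(3,150,40),(16,255,255));m[240:]=0
n,l,st,ce=cv2.connectedComponentsWithStats(m);i=1+np.argmax(st[1:,4]);m=(l==i)
M=R.from_rotvec(s["eef_rot"]).as_matrix()
Lx=[];Rx=[]
rows=np.where(m.sum(1)>20)[0]
for r in rows[5:-3:4]:
    k=np.where(m[r])[0];
    for A,p in((Lx,k[0]-.5),(Rx,k[-1]+.5)): A.append(M.T@(onz(c,(p,r),tz-5)-s["eef_pos"]))
k=np.where(m[rows[3]])[0];tail=M.T@(onz(c,(k.mean(),rows[0]),tz-5)-s["eef_pos"])
Lx,Rx=np.array(Lx),np.array(Rx);C=(Lx+Rx)/2
k=np.polyfit(C[:,0],C[:,1],1);print("tail tool x",tail[:2].round(1),"width",(Rx-Lx)[:,1].mean().round(1),"centre y at TCP",k[1].round(1),"angle",np.degrees(np.arctan(k[0])).round(2))
r=np.array([425.3,-191.7]);d=np.array([-0.131,-0.991])
E
python3 - <<'E'
from pu import *
plan(*(r+d*(-40-136)),34,82.5)
E
```

```text
tail tool x [58.6 -0.3] width 49.4 centre y at TCP 0.2 angle -0.58
t 45.0 pos [447.9 -17.3 114.1] yaw 82.6 w 15.6 ff 54.9 F [-0.3  0.1 -2.3]
 dp(cm, tool) [0.   0.06 8.01] twist [-0.1 -0.   0.1]
```

Call:
{"op": "play_rows", "data": {"dp": [[0,0,2.5],[0,0,2.5],[0,0,2.0],[0,0,1.0],[0,0,0],[0,0,0]], "twist": [[0,0,0.7],[0,0,0],[0,0,0],[0,0,0],[0,0,0],[0,0,0]]}}

```text
time_s: 45.6
eef_pos: [448.5, -17.0, 35.1]
eef_rot: [2.372, 2.059, 0.0]
ft_force: [0.4, -0.3, -1.3]
gripper_width: 0.175
finger_force: 54.9
```

```bash
python3 - <<'E'
from pu import *
plan(*(r+d*(-40-136)),32.5,81.9)
t=cap("top");c=cap("scene")
for cam,n in((t,"top"),(c,"scene")):
  for q in("rack","pusher_nose"):
    print(n,q,[(round(m["p"],2),onz(cam,m["pixel"],20 if q!="rack" else 0).round(1)) for m in imaging.mark_of(q,n)[:2]])
E
```

```text
tail tool x [58.7 -0.3] width 49.6 centre y at TCP 0.3 angle -0.68
t 45.65 pos [448.7 -17.1  35.4] yaw 81.9 w 15.7 ff 54.9 F [ 0.3  0.4 -1.7]
 dp(cm, tool) [-0.02 -0.03  0.29] twist [ 0.1  0.  -0. ]
top rack [(0.71, array([ 417.5, -180.8,    0. ]))]
top pusher_nose [(0.66, array([ 424.1, -137.9,   20. ]))]
scene rack [(0.85, array([ 445.5, -188. ,    0. ]))]
scene pusher_nose [(0.79, array([293.3, 288.1,  20. ])), (0.7, array([ 411.7, -154. ,   20. ]))]
```

Call:
{"op": "play_rows", "data": {"dp": [[0,0,0.25],[-1.0,0,0],[-1.0,0,0],[-1.0,0,0],[-1.0,0,0],[-1.0,0,0],[-1.0,0,0],[0,0,0]], "twist": [[0,0,0],[0,0,0],[0,0,0],[0,0,0],[0,0,0],[0,0,0],[0,0,0],[0,0,0]]}}

```text
time_s: 46.75
eef_pos: [439.5, -77.8, 32.3]
eef_rot: [2.376, 2.055, 0.0]
ft_force: [0.3, -0.4, -2.0]
gripper_width: 0.179
finger_force: 54.9
```

```bash
python3 - <<'E'
from pu import *
print(manip.read_state()["moment"])
plan(*(r+d*(115-136)),32,81.9)
E
```

```text
tail tool x [58.7 -0.3] width 49.6 centre y at TCP 0.3 angle -0.68
[-0.05839459  0.05662864  0.01472223]
t 46.8 pos [439.5 -77.1  32.2] yaw 81.7 w 15.4 ff 54.9 F [ 0.1  0.4 -1.5]
 dp(cm, tool) [-9.44  0.21  0.02] twist [ 0.  -0.  -0.2]
```

Call:
{"op": "play_rows", "data": {"dp": [[-1.0,0.1,0],[-1.0,0.05,0],[-1.0,0,0],[-1.0,0,0],[-1.0,0,0],[-1.0,0,0],[0,0,0]], "twist": [[0,0,-0.2],[0,0,0],[0,0,0],[0,0,0],[0,0,0],[0,0,0],[0,0,0]]}}

```text
time_s: 47.5
eef_pos: [432.6, -137.4, 32.3]
eef_rot: [2.372, 2.059, 0.0]
ft_force: [-0.3, -0.5, -1.0]
gripper_width: 0.175
finger_force: 54.9
```

```bash
python3 - <<'E'
from pu import *
print(manip.read_state()["moment"])
plan(*(r+d*(115-136)),31,81.9)
E
```

```text
tail tool x [58.7 -0.3] width 49.6 centre y at TCP 0.3 angle -0.68
[0.00539078 0.04458756 0.01507713]
t 47.55 pos [ 432.6 -136.8   32.2] yaw 82.0 w 15.5 ff 54.9 F [-0.4 -0.2 -2.4]
 dp(cm, tool) [-3.44  0.03  0.12] twist [ 0.  -0.   0.1]
```

Call:
{"op": "play_rows", "data": {"dp": [[-0.8,0,0.1],[-0.8,0,0],[-0.8,0,0],[-0.6,0,0],[-0.2,0,0],[0,0,0],[0,0,0]], "twist": [[0,0,0],[0,0,0],[0,0,0],[0,0,0],[0,0,0],[0,0,0],[0,0,0]]}}

```text
time_s: 48.25
eef_pos: [428.2, -167.8, 31.2]
eef_rot: [-2.371, -2.061, 0.0]
ft_force: [-0.2, 1.0, -1.7]
gripper_width: 0.178
finger_force: 54.9
```

Call:
{"op": "play_rows", "data": {"dp": [[-0.15,0,0],[-0.15,0,0],[0,0,0]], "twist": [[0,0,0],[0,0,0],[0,0,0]]}}

```text
time_s: 48.55
eef_pos: [427.8, -170.3, 31.2]
eef_rot: [-2.37, -2.061, -0.001]
ft_force: [1.4, 4.7, -0.0]
gripper_width: 0.18
finger_force: 54.9
```

```bash
python3 - <<'E'
from pu import *
print(manip.read_state()["moment"])
plan(*(r+d*(115-136)),30,81.9)
E
```

```text
tail tool x [58.6 -0.3] width 49.7 centre y at TCP 0.3 angle -0.68
[ 0.68995316 -0.15371943  0.01596191]
t 48.6 pos [ 427.8 -170.3   31.2] yaw 82.0 w 15.8 ff 54.9 F [ 1.5  5.2 -1.1]
 dp(cm, tool) [-0.06  0.03  0.12] twist [-0.  -0.1  0.1]
```

Call:
{"op": "play_rows", "data": {"dp": [[-0.1,0,0],[-0.1,0,0.1],[0,0,0.1],[0,0,0],[0,0,0]], "twist": [[0,0,0],[0,0,0],[0,0,0],[0,0,0],[0,0,0]]}}

```text
time_s: 49.1
eef_pos: [427.3, -170.4, 29.7]
eef_rot: [-2.368, -2.059, -0.003]
ft_force: [0.9, 19.3, 12.9]
gripper_width: 0.177
finger_force: 54.9
```

```bash
python3 - <<'E'
from pu import *
plan(*(r+d*(115-136)),30,81.9)
E
```

```text
tail tool x [59.1 -0.3] width 49.7 centre y at TCP 0.3 angle -0.63
t 49.15 pos [ 427.3 -170.4   29.6] yaw 82.0 w 15.9 ff 54.9 F [ 1.6 19.3 12.2]
 dp(cm, tool) [-0.04  0.08 -0.04] twist [-0.1 -0.2  0.1]
```

Call:
{"op": "play_rows", "data": {"dp": [[0.1,0,-0.1],[0,0,0]], "twist": [[0,0,0],[0,0,0]]}}

```text
time_s: 49.35
eef_pos: [427.5, -170.4, 30.2]
eef_rot: [-2.369, -2.06, -0.002]
ft_force: [2.9, 10.7, -0.4]
gripper_width: 0.178
finger_force: 54.9
```

Call:
{"op": "play_rows", "data": {"dp": [[0,0,0],[0,0,0],[0,0,0],[0,0,0],[0,0,-1.0],[0,0,-3.0],[0,0,-4.0],[0,0,-4.0]], "twist": [[0,0,0],[0,0,0],[0,0,0],[0,0,0],[0,0,0],[0,0,0],[0,0,0],[0,0,0]], "gripper": 0.5}}

```text
time_s: 50.15
eef_pos: [427.4, -171.7, 152.3]
eef_rot: [-2.371, -2.061, 0.0]
ft_force: [0.4, -1.0, -0.4]
gripper_width: 0.5
finger_force: 0.0
```

Call:
{"op": "play_rows", "data": {"dp": [[0,0,-4.0],[3.0,-3,-2.0],[3.0,-3,0],[3.0,-3,0],[0,0,0],[0,0,0]], "twist": [[0,0,0],[0,0,0],[0,0,0],[0,0,0],[0,0,0],[0,0,0]]}}

```text
time_s: 50.75
eef_pos: [351.2, -70.2, 211.1]
eef_rot: [2.368, 2.061, 0.001]
ft_force: [-0.3, -0.2, 0.1]
gripper_width: 0.503
finger_force: 0.0
```

```bash
python3 - <<'E'
from h import *
plan(430,-170,200)
c=cap("wrist");s=cap("scene")
a=cv2.resize(s["img"][150:280,100:300],(800,520),interpolation=cv2.INTER_CUBIC)[:300]
cv2.imwrite("pics/fin.png",np.hstack([cv2.resize(c["img"],(400,300)),cv2.resize(s["img"][165:265,120:253],(400,300))]))
for k in imaging.mark_of("carton","scene")[:6]: print(k["p"],onz(s,k["pixel"]).round())
# expected home outline: tail corners at rack x -80, y+-25, z 25
r=np.array([425.3,-191.7]);d=np.array([-0.131,-0.991]);n=np.array([0.991,-0.131])
print([proj(c,[*(r+d*x+n*y),25]).round() for x,y in((-80,-25),(-80,25),(0,25),(0,-25))])
print(list(stripe(c,"orange",25)))
E
```

```text
t 50.75 pos [351.2 -70.2 211.1] yaw 82.1 w 44.3 ff 0.0 F [-0.3 -0.2  0.1]
 dp(cm, tool) [-8.79  9.18  1.14] twist [0. 0. 0.]
0.79 [ 567. -325.    0.]
0.7 [ 604. -397.    0.]
0.63 [ 576. -235.    0.]
0.54 [ 597. -155.    0.]
[array([311., 191.]), array([357., 191.]), array([350., 255.]), array([308., 255.])]
[array([ 430. , -153.6,   85.6,   49.6,   82.8])]
```

View pics/fin.png

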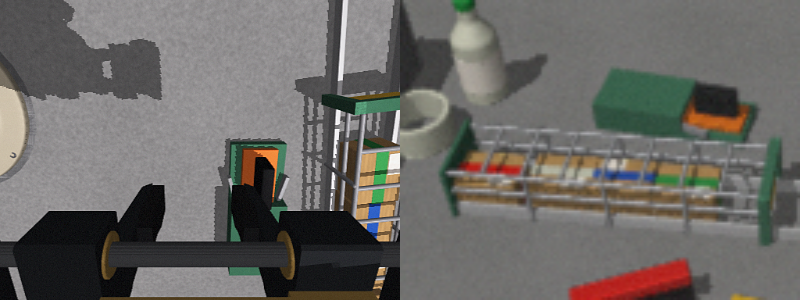

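The pusher sits in the rack with its blade inside and its rib outside; its tail is where a fully home pusher's should be. All four cartons are in the cage with the flap shut, so I'm handing the job in.

```bash
python3 -c "
from station import order
print(order.job_done())"
```

```text
the job is handed in; nothing more can be done
None
```

I handed the job in at about 51 s of robot time: all four cartons are inside the cage with the flap shut, and the orange pusher is fully home in the green rack and released. The red carton brushed the gate's lintel on its way in and turned in the grip, so I set it down in the lane and gripped it again.

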